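# Feed worn heel blocks to the granulator and start it

### The arm

A 6-joint arm with a two-finger parallel gripper is mounted at the origin on the work surface. World frame = base frame: x ahead of the robot, y to its left, z up, the work surface at z = 0. Lengths are in m, angles in rad, forces in N, time in s.
With the tool pointing down it reaches from about 0.275 to 0.975 m from the base axis. Payload 8.4 kg.
Tool frame: the origin (TCP) lies midway between the tips of the shut fingers; the grasp point (between the pads) lies env.grip_point_offset behind it (env.grip_point_offset is the distance from the TCP to the grasp point, in m); z points along the fingers, y is the direction in which the jaws open and shut (so a half turn about z gives the same grasp; the last joint's range is limited). The gripper opens to 92 mm and grips with 3 to 60 N. Pads are 20 mm wide; open, the fingers measure 128 mm over their backs; the gripper's body (75 mm by 189 mm) begins 69 mm behind the grasp point.
Start: joints at [1.198, 0.353, 1.633, -0, 1.155, -0.002], TCP at [0.226, 0.583, 0.215] pointing down, gripper open.
Joint ranges: [-2.63, 2.63], [-0.92, 2.1], [0.06, 2.66], [-1.3, 4.44], [0, 2.69], [-3.02, 3.02]. Speed limits (rad/s): [2.22, 2.22, 2.79, 3.14, 3.14, 3.14].

### API

Orientations are given as a unit quaternion [w, x, y, z].
In Python, from bench import readout, get_image, calibration, ticket, env gives the robot as it stands. The module is installed in compiled form; this text tells all that it offers.
- The arm moves only by the tool drive_tool, never from a script. Its argument "commands" is a list of rows, each a list of 7 numbers: the shift along the tool's x, y, z as a fraction of full scale, then the turn, a rotation vector about the tool's x, y, z as a fraction of full scale, then the opening, from -1 (shut) to 1 (fully open). In form: [[tx, ty, tz, rx, ry, rz, claw], ...]. A call has 1 to 5 rows; each row is the pose to reach, as a shift and turn from the pose measured when the call began, along the tool's axes at that moment, turning the shorter way round; what a row does not reach only later rows make up. Full scale, the value 1, is 0.5 m for a shift and pi rad for a turn. A row lasts 1/12 s, in which the tool goes at most 41.7 mm and 7.16 degrees, less where a joint would pass 70% of its speed; a pose out of reach is approached as far as the arm can. A call with a number of a shift or a turn outside -1 to 1 is refused whole. A call with a gripper value outside its range is refused whole. The fingers move at their own pace and stop on an object; "squeeze" is the grip in N (left out, the last holds). Time passes only in rows, so rows that repeat a pose let the fingers close. It gives the time, the measured TCP pose, the force and the opening at its end, in the units of the state.
- readout.observe(): the state, without advancing time (a new reading comes with each control period).
- get_image(name): name is "scene" or "top" or "wrist"; returns the picture (400x640x3 uint8, red, green, blue); there is no depth.
- calibration(name): a dict with "K" (3x3 intrinsics, pixels), "dist" ([k1, k2, p1, p2, k3] as OpenCV has them; the pictures are not rectified), "rvec" (rotation vector, rad) and "tvec" (3), from world to camera coordinates, as OpenCV has them; the wrist camera has in their place "mount" (4x4, takes a point from camera to tool coordinates, whose origin is the TCP and whose axes are the flange's). Camera axes: x right, y down, z forward; pixel columns grow to the right and rows downward; lengths in m; the calibration is good to about 2 mm. A picture is of the moment at which its call begins: read the wrist's pose just before it. calibration takes no time and is no camera call.
- ticket.hand_in(): hands the job in, once; it reports no verdict.
The state is a dict: "t": time; "joint_pos": joint angles; "joint_velocities": joint speeds; "joint_torque": joint torques, N m; "position": TCP position; "eef_rot": TCP orientation; "wrist_force": force on the tool from outside, world axes, zero at the start; "ft_torque": the same for the moment, N m; "width": finger opening in m.
Only numpy, scipy, OpenCV 4.12 (cv2) and the standard library are available. Lean on these libraries where they do the work, as an engineer would, in place of code of your own. Each camera call takes 0.05 s, during which the arm holds its last target. There are 200 camera calls.

### The job

Collect all the worn heel blocks from the bench into the scrap pan, then carry the pan to the granulator's hopper, push the sprung flap down with the pan's lip and tip every block in through it. Stand the empty pan back on its mat; then lift the sprung guard of the start switch, throw the toggle over to on (towards the hopper) and let the guard fall shut again, leaving the other things on the bench where they are.

Things in the scene. Friction and masses are not known exactly. Their poses are not given: they have to be found in the camera images.
- heel1: worn boot-heel block 1, one of up to five alike (three to five are there): D-shaped in plan, flat sides, brown stacked layers on a black rubber tread, 62 long (x) x 46 wide (y) x 30 high, about 80 g. Origin: centre of its underside; at rest as found z is up, the flat end is +x and the round end -x
- heel2: worn boot-heel block 2, one of up to five alike (three to five are there): D-shaped in plan, flat sides, brown stacked layers on a black rubber tread, 62 long (x) x 46 wide (y) x 30 high, about 80 g. Origin: centre of its underside; at rest as found z is up, the flat end is +x and the round end -x
- heel3: worn boot-heel block 3, one of up to five alike (three to five are there): D-shaped in plan, flat sides, brown stacked layers on a black rubber tread, 62 long (x) x 46 wide (y) x 30 high, about 80 g. Origin: centre of its underside; at rest as found z is up, the flat end is +x and the round end -x
- heel4: worn boot-heel block 4, one of up to five alike (three to five are there): D-shaped in plan, flat sides, brown stacked layers on a black rubber tread, 62 long (x) x 46 wide (y) x 30 high, about 80 g. Origin: centre of its underside; at rest as found z is up, the flat end is +x and the round end -x
- heel5: worn boot-heel block 5, one of up to five alike (three to five are there): D-shaped in plan, flat sides, brown stacked layers on a black rubber tread, 62 long (x) x 46 wide (y) x 30 high, about 80 g. Origin: centre of its underside; at rest as found z is up, the flat end is +x and the round end -x
- pan: steel scrap pan, 190 long (x) x 126 wide x 50 high, floor and walls 4 thick, about 0.4 kg. Rear wall at -x, open at +x, where the bare floor edge is the pouring lip. A wooden handle board bridges it over the middle (see pan_handle); blocks slide out beneath it. Origin: centre of the underside. At first it stands on the mat
- pan_lip (a point): middle of the pan's pouring lip, lower edge: 95 mm along the pan's +x at its underside, 10 mm past the ends of the side walls
- pan_handle (a point): middle of the pan's fixed handle board, 94 above the pan's underside: the board is 118 long (pan y), 14 thick (pan x) and reaches from 75 to 113 above the underside; a flat post at each end carries it
- mat: black rubber mat fixed to the bench, 240 (x) x 170 (y) x 4 thick, the pan's place. Origin: centre of the underside; the pan stands on it at first with its x along the mat's x, give or take
- hopper: green steel feed hopper of the under-bench granulator, bolted down. Origin: centre of the base; walls run from x -108 to +128, y -97 to +97. Top mouth 170 up, x -100 to +15, y -89 to +89, shut by the flap; beyond it a fixed clear hood, 178 up. Side walls 204 up. Loaded along +x, over the front edge at x -100. Inside, from the rotor bed 30 up, there is room for all blocks
- mouth_edge (a point): middle of the hopper's front mouth edge, top, on the flap's hinge line (hopper x -100, height 170)
- flap (a joint): sprung steel flap that shuts the mouth, 110 long x 172 wide, hinged along the front mouth edge; rad, 0 shut (level), grows as its free end is pressed down into the hopper, stop at 1.25. Net closing moment about 0.11 N m shut, 0.22 N m at 0.8 rad: 2 to 4 N at 60 mm from the hinge. Let go, it springs shut
- switch_box: grey box of the granulator's start switch, fixed to the bench, 80 (x) x 100 (y) x 90 high on a 6 mm foot plate 120 x 130 (centre at x +10). Origin: centre of the underside; it is worked from its -x side (the robot's right). The toggle's pivot is at x -2, 88 up; the guard's hinge line at x +34, 96 up, along y
- guard (a joint): sprung clear guard over the toggle: a top plate 137 up with a cheek at each side (74 between them), open in front; rad, 0 shut, grows as its front lip swings up and over about the hinge low behind the toggle, stop at 1.5. Always pulled shut (about 1 N at the lip): hold it up, say on the fingers that throw the toggle, while doing so; let go, it falls shut
- guard_lip (a point): middle of the front edge of the guard's dark lip, 80 wide (y), 5 thick: shut, it is at x -50 of the box, 10 mm ahead of the box front, 125 up (underside 122), 89 mm from the hinge, 35 above the box top: fingertips fit beneath it
- toggle (a joint): bat toggle under the guard, 34 long with a 15 ball tip; rad, 0 = off (leans to the box's -x, ball at x -16, 119 up), 0.87 = on (leans to +x, the hopper side, ball at x +12, 119 up); it stays where it is left, about 1 N at the ball moves it
- toggle_tip (a point): centre of the toggle's ball tip
- last: wooden boot last, about 190 long, 90 high, bystander
- spool: thread spool, 38 across, 46 high, bystander standing between the heel blocks
- hammer: hammer lying on the bench, bystander
- tin: aluminium polish tin, 72 across, 50 high, bystander
- flask: amber bottle, 52 across, 130 high, bystander
- driver: screwdriver lying on the bench, bystander
Not all that is in view belongs to the job. What is shaped like the heel2 but orange or yellow is not meant. Leave any turquoise look-alike of the heel3 alone.

How it is judged:
On the way, in this order (a step that is already met when the one before it is completed fails the run):
1. all the heel blocks are in the pan together (x of heel1 in the frame of pan between -0.097 and 0.097 m and y of heel1 in the frame of pan between -0.066 and 0.066 m and z of heel1 in the frame of pan between 0 and 0.085 m and x of heel2 in the frame of pan between -0.097 and 0.097 m and y of heel2 in the frame of pan between -0.066 and 0.066 m and z of heel2 in the frame of pan between 0 and 0.085 m and x of heel3 in the frame of pan between -0.097 and 0.097 m and y of heel3 in the frame of pan between -0.066 and 0.066 m and z of heel3 in the frame of pan between 0 and 0.085 m and x of heel4 in the frame of pan between -0.097 and 0.097 m and y of heel4 in the frame of pan between -0.066 and 0.066 m and z of heel4 in the frame of pan between 0 and 0.085 m and x of heel5 in the frame of pan between -0.097 and 0.097 m and y of heel5 in the frame of pan between -0.066 and 0.066 m and z of heel5 in the frame of pan between 0 and 0.085 m), for 0.3 s.
2. the flap is pushed open (0.45 rad or more) by the pan (value of joint flap above 0.45 rad and contact force between pan and hopper above 0.4 N), for 0.1 s.
3. all the heel blocks are inside the hopper (x of heel1 in the frame of hopper between -0.1 and 0.13 m and y of heel1 in the frame of hopper between -0.092 and 0.092 m and z of heel1 in the frame of hopper between 0.02 and 0.16 m and x of heel2 in the frame of hopper between -0.1 and 0.13 m and y of heel2 in the frame of hopper between -0.092 and 0.092 m and z of heel2 in the frame of hopper between 0.02 and 0.16 m and x of heel3 in the frame of hopper between -0.1 and 0.13 m and y of heel3 in the frame of hopper between -0.092 and 0.092 m and z of heel3 in the frame of hopper between 0.02 and 0.16 m and x of heel4 in the frame of hopper between -0.1 and 0.13 m and y of heel4 in the frame of hopper between -0.092 and 0.092 m and z of heel4 in the frame of hopper between 0.02 and 0.16 m and x of heel5 in the frame of hopper between -0.1 and 0.13 m and y of heel5 in the frame of hopper between -0.092 and 0.092 m and z of heel5 in the frame of hopper between 0.02 and 0.16 m), for 0.2 s.
4. with the pan back on its mat, the guard is lifted (0.2 rad or more), the toggle still off (horizontal distance between pan and mat below 0.06 m and height (world z) of pan below 0.015 m and angle between pan's own z axis and vertical below 0.1 rad and value of joint guard above 0.2 rad and value of joint toggle below 0.4 rad), for 0.05 s.
5. the toggle is on (value of joint toggle above 0.7 rad), for 0.1 s.
At the end, for the whole second after the job is handed in: every heel block lies in the hopper below the mouth; the flap is shut (under 0.12 rad); the pan stands upright and still on the mat, within 60 mm of the mat's centre; the toggle is on (over 0.7 rad) and the guard shut (under 0.12 rad) (all of step 3 and horizontal distance between pan and mat below 0.06 m and height (world z) of pan below 0.015 m and angle between pan's own z axis and vertical below 0.1 rad and linear speed of pan below 0.03 m/s and value of joint each of flap, guard below 0.12 rad and value of joint toggle above 0.7 rad); the robot touches nothing.
It fails at once if one of the other things on the bench is moved more than 60 mm (distance of any of last, spool, hammer, tin, flask, driver from where it was at the start of the episode above 0.06 m).
It fails at once if the spool, tin, flask or last is knocked over (angle between any of spool, tin, flask, last's own z axis and vertical above 0.6 rad).
Of heel1, heel2, heel3, heel4, heel5 only 3 to 5 are there at a start; the rules pass over those that are not, and their reading is None.
At some moment in a run one of heel1, heel2, heel3, heel4, heel5, pan may be knocked a few centimetres aside while the robot is not near it.
It also fails if it takes over 208 s, if anything falls off the work surface, if the arm or the gripper's body presses on something with over 40 N, if the wrist force passes 120 N, or if a joint passes its speed limit or range.

## Working session

There is one attempt and no reset: what is moved stays moved. The work goes in short steps, Python scripts to look and compute and a tool call to move; the robot and the scene stay as the last step left them, time stands still between calls to the robot, and variables do not carry over. Pictures are saved under pics/ and viewed, about 12 in all and at most 16, crops included, and the job is handed in when it is done.

Besides the shell and the picture viewer there is one more tool, called after "Request:" as a command line: name --pt "numbers of a row" for each row, then --argument value for the rest. drive_tool: Moves the arm, as the interface text tells. Its arguments: {"type":"object","properties":{"commands":{"type":"array","items":{"type":"array","items":{"type":"number"}}},"squeeze":{"type":"number"}},"required":["commands"]}

```bash
mkdir -p pics; cat > h.py <<'E'
import numpy as np, cv2
from scipy.spatial.transform import Rotation as R
from bench import readout,get_image,calibration,ticket,env
def save(n,f):
    im=get_image(n); cv2.imwrite('pics/'+f,im[:,:,::-1]); return im
def cam(n,st=None):
    c=calibration(n); K=np.array(c['K']);d=np.array(c['dist'])
    if 'rvec' in c:
        Rm=cv2.Rodrigues(np.array(c['rvec'],float))[0]; t=np.array(c['tvec'],float).ravel()
    else:
        T=np.eye(4);q=st['eef_rot'];T[:3,:3]=R.from_quat([q[1],q[2],q[3],q[0]]).as_matrix();T[:3,3]=st['position']
        M=np.linalg.inv(T@np.array(c['mount']));Rm=M[:3,:3];t=M[:3,3]
    return K,d,Rm,t
def ray(c,uv):
    K,d,Rm,t=c
    p=cv2.undistortPoints(np.array([[uv]],float),K,d)[0,0]
    v=Rm.T@np.array([p[0],p[1],1]);return -Rm.T@t,v
def onz(c,uv,z):
    o,v=ray(c,uv);return (o+v*(z-o[2])/v[2])
def proj(c,P):
    K,d,Rm,t=c
    return cv2.projectPoints(np.array(P,float).reshape(-1,1,3),cv2.Rodrigues(Rm)[0],t,K,d)[0].reshape(-1,2)
def tri(l):
    A=0;b=0
    for c,uv in l:
        o,v=ray(c,uv);v/=np.linalg.norm(v);M=np.eye(3)-np.outer(v,v);A=A+M;b=b+M@o
    return np.linalg.solve(A,b)
def delta(pos,Rm,st=None):
    st=st or readout.observe();q=st['eef_rot'];R0=R.from_quat([q[1],q[2],q[3],q[0]])
    return np.round(R0.inv().apply(np.array(pos)-st['position'])/.5,4),np.round((R0.inv()*R.from_matrix(Rm)).as_rotvec()/np.pi,4)
E
python3 - <<'E'
from h import *
s=readout.observe();print(s,env.grip_point_offset)
save('scene','s0.png');save('top','t0.png')
for n in('scene','top'):
    K,d,Rm,t=cam(n);print(n,-Rm.T@t,Rm[2],K[0,0])
print(calibration('wrist'))
E
```

```text
{'t': 0.0, 'joint_pos': array([ 1.19761334e+00,  3.53624020e-01,  1.63409978e+00, -2.69233854e-05,
        1.15517366e+00, -2.39614579e-03]), 'joint_velocities': array([-0.00074738, -0.00027559,  0.00212232, -0.00091139,  0.00087436,
        0.00157487]), 'joint_torque': array([ 8.97251957e-04, -5.93859851e+01, -3.34195626e+01,  6.96940022e-02,
        2.37937627e-02, -1.99096353e-04]), 'position': array([0.22630383, 0.58208943, 0.21389345]), 'eef_rot': array([-1.09699721e-04,  1.84327836e-01,  9.82864601e-01, -6.43230140e-04]), 'wrist_force': array([-0.24624067, -0.43878994,  0.13728513]), 'ft_torque': array([ 0.01687596,  0.02818572, -0.00857532]), 'width': 0.09185969188355932} 0.0187
scene [1.42466766 0.70174194 1.43093748] [-0.50276805 -0.40838963 -0.76186758] 519.0247210331069
top [ 0.35316304 -0.02295017  1.52535353] [ 0.13959308  0.00486979 -0.99019698] 473.2855650188775
{'K': array([[351.09601219,   0.        , 316.97224967],
       [  0.        , 351.09601219, 203.06172366],
       [  0.        ,   0.        ,   1.        ]]), 'dist': array([-0.00599158,  0.        ,  0.        ,  0.        ,  0.        ]), 'mount': array([[ 7.40325924e-04, -9.68435456e-01, -2.49263352e-01,
         6.87100234e-02],
       [ 9.99999725e-01,  7.29864337e-04,  1.34392873e-04,
        -9.26182318e-05],
       [ 5.17776077e-05, -2.49263383e-01,  9.68435730e-01,
        -1.69878485e-01],
       [ 0.00000000e+00,  0.00000000e+00,  0.00000000e+00,
         1.00000000e+00]])}
```

View pics/t0.png

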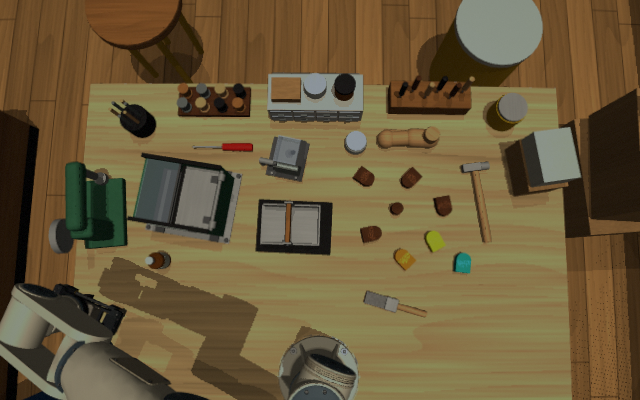

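View pics/s0.png

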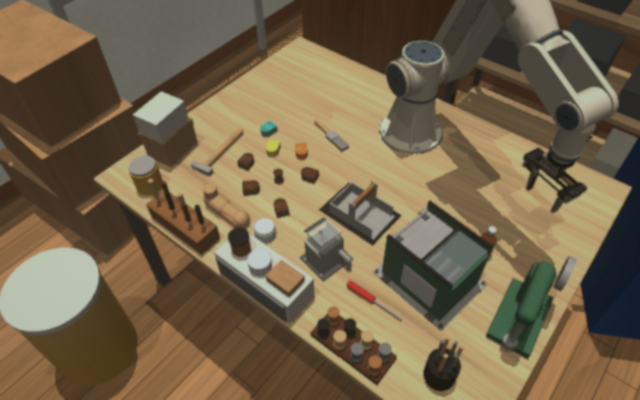

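The top view shows four brown heels at about (364,177), (411,178), (444,205) and (371,234). The spool is at (396,208), and the decoys are yellow (434,241), orange (404,259) and turquoise (463,263). The pan is at (293,226), the switch at (288,158) and the hopper at (188,198). Next I'll zoom in.

```bash
python3 - <<'E'
import cv2
t=cv2.imread('pics/t0.png')
cv2.imwrite('pics/c1.png',cv2.resize(t[130:260,130:340],None,fx=3.8,fy=3.8,interpolation=cv2.INTER_CUBIC))
cv2.imwrite('pics/c2.png',cv2.resize(t[155:255,345:465],None,fx=6,fy=6,interpolation=cv2.INTER_CUBIC))
E
```

```text
(no output)
```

View pics/c1.png

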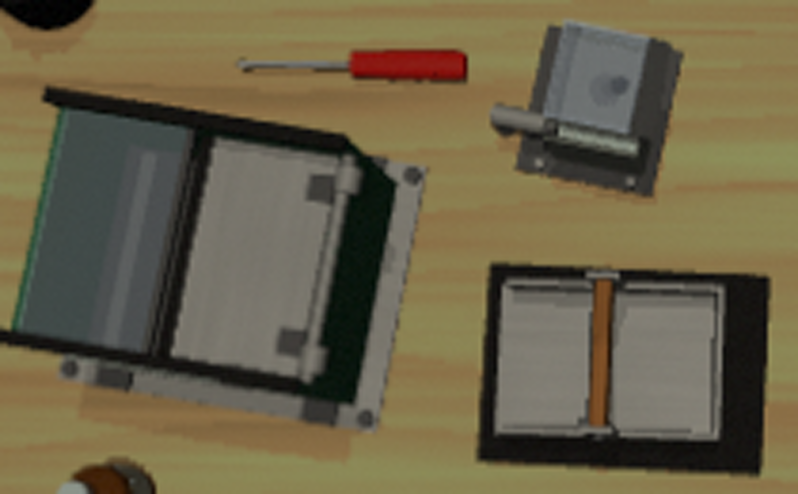

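View pics/c2.png

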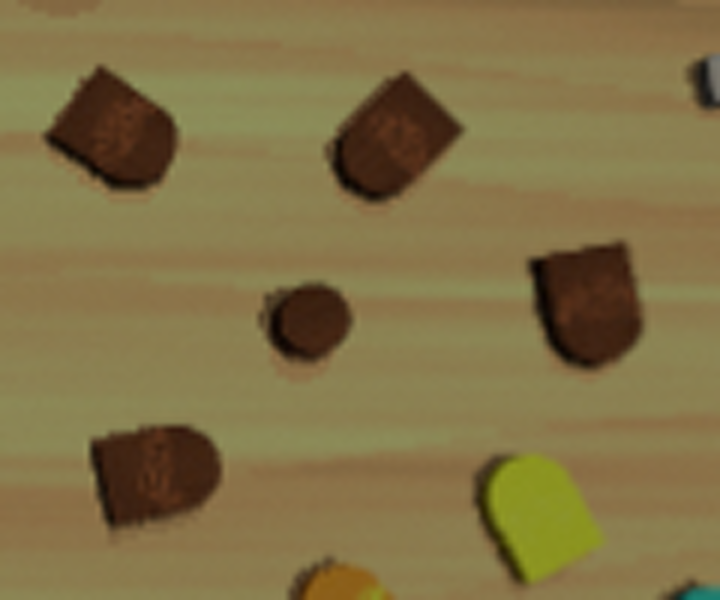

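The pan's open end faces +y, towards the hopper, and it sits off-centre on the mat. I'll work out first estimates and segment the heels.

```bash
python3 - <<'E'
from h import *
c=cam('top');s=cam('scene')
def f(u,v):return (u/3.8+130,v/3.8+130)
for n,p,z in [('mat1',(490,263),.004),('mat2',(770,277),.004),('mat3',(762,475),.004),('mat4',(478,460),.004),('board far',(602,278),.117),('board near',(597,430),.117),('rear far',(722,285),.054),('rear near',(718,438),.054),('hinge far',(347,165),.17),('hinge near',(310,378),.17),('wallfar front',(345,138),.204),('wallfar back',(48,90),.204),('foot1',(680,50),.006),('foot2',(655,195),.006),('foot3',(518,170),.006),('foot4',(548,28),.006),('ballish',(612,88),.13)]:
    print(n,onz(c,f(*p),z).round(3))
def seg(name):
    im=cv2.imread('pics/%s.png'%name);h=cv2.cvtColor(im,cv2.COLOR_BGR2HSV)
    m=((im[:,:,2]<115)&(im[:,:,2]>28)&((h[:,:,0]<14)|(h[:,:,0]>172))&(h[:,:,1]>100)).astype(np.uint8)
    m=cv2.morphologyEx(m,cv2.MORPH_OPEN,np.ones((2,2)))
    return cv2.findContours(m,0,1)[0]
for k in seg('t0'):
    a=cv2.contourArea(k)
    if 80<a<500:
        P=np.array([onz(c,q,.030)[:2] for q in k[:,0]+0.])*1000
        print('top',a,k[:,0].mean(0),cv2.minAreaRect(P.astype(np.float32)))
for k in seg('s0'):
    a=cv2.contourArea(k)
    if 60<a<500: print('scene',a,k[:,0].mean(0),onz(s,k[:,0].mean(0),.02).round(3))
E
```

```text
mat1 [0.552 0.197 0.004]
mat2 [ 0.543 -0.042  0.004]
mat3 [ 0.375 -0.037  0.004]
mat4 [0.385 0.202 0.004]
board far [0.527 0.092 0.117]
board near [0.407 0.093 0.117]
rear far [ 0.53  -0.002  0.054]
rear near [ 0.404 -0.     0.054]
hinge far [0.605 0.286 0.17 ]
hinge near [0.441 0.307 0.17 ]
wallfar front [0.619 0.281 0.204]
wallfar back [0.654 0.51  0.204]
foot1 [0.74  0.038 0.006]
foot2 [0.612 0.057 0.006]
foot3 [0.633 0.175 0.006]
foot4 [0.759 0.153 0.006]
ballish [0.677 0.086 0.13 ]
top 218.0 [371.31481481 234.2962963 ] ((441.6772155761719, -167.32376098632812), (44.388893127441406, 59.43880844116211), 12.665689468383789)
top 81.5 [397.4516129  209.19354839] ((522.5810546875, -249.8645782470703), (31.997657775878906, 32.070804595947266), 0.6319620609283447)
top 212.5 [444.0754717  205.32075472] ((533.01318359375, -398.3128356933594), (58.84339904785156, 45.00017547607422), 10.166679382324219)
top 208.5 [410.93333333 178.71111111] ((620.7152709960938, -291.9796447753906), (43.03922653198242, 60.387882232666016), 44.48362350463867)
top 216.0 [365.35416667 177.66666667] ((622.6327514648438, -147.15859985351562), (59.69329071044922, 44.366146087646484), 56.44084548950195)
scene 86.0 [489.85294118 239.35294118] [0.302 0.5   0.02 ]
scene 96.5 [281.37142857 206.82857143] [ 0.627 -0.138  0.02 ]
scene 82.5 [250.90909091 186.36363636] [ 0.624 -0.288  0.02 ]
scene 216.0 [  7.03333333 192.73333333] [ 1.195 -0.965  0.02 ]
scene 82.0 [310.41176471 173.64705882] [ 0.442 -0.158  0.02 ]
scene 72.5 [246.75862069 159.93103448] [ 0.537 -0.393  0.02 ]
scene 106.5 [605.93617021 127.19148936] [-0.488  0.613  0.02 ]
scene 453.0 [512.03676471  88.58088235] [-0.483  0.208  0.02 ]
scene 107.5 [566.35555556  20.84444444] [-1.153  0.186  0.02 ]
scene 61.0 [386.90789474   5.03947368] [-0.723 -0.605  0.02 ]
scene 253.5 [285.85496183  12.57251908] [-0.345 -0.971  0.02 ]
```

```bash
cat >> h.py <<'E'
def down(phi,tilt=None):
    p=np.radians(phi);return np.array([[-np.sin(p),np.cos(p),0],[np.cos(p),np.sin(p),0],[0,0,-1]]).T
def plan(wps,st=None,ms=.165,ma=29):
    """wps: (pos, Rmat); prints one target row per call (chained nominally)"""
    st=st or readout.observe();q=st['eef_rot'];R0=R.from_quat([q[1],q[2],q[3],q[0]]);p0=np.array(st['position'])
    for p,Rm in wps:
        p=np.array(p,float);R1=R.from_matrix(Rm);rel=(R0.inv()*R1).as_rotvec()
        n=max(1,int(np.ceil(max(np.linalg.norm(p-p0)/ms,np.degrees(np.linalg.norm(rel))/ma)-.02)))
        for i in range(n):
            Ra=R0*R.from_rotvec(rel*i/n)
            print(i+1,'/',n,Ra.inv().apply((p-p0)/n/.5).round(3).tolist(),(rel/n/np.pi).round(4).tolist())
        p0,R0=p,R1
E
python3 - <<'E'
from h import *
# orientation model check
s=readout.observe();q=s['joint_pos']
M=(R.from_euler('z',q[0])*R.from_euler('y',q[1]+q[2])*R.from_euler('z',q[3])*R.from_euler('y',q[4])*R.from_euler('z',q[5])).as_matrix()
e=s['eef_rot'];print((M.T@R.from_quat([e[1],e[2],e[3],e[0]]).as_matrix()).round(3))
plan([([.33,.2,.2],down(35)),([.4417,-.1673,.1],down(12.7)),([.4417,-.1673,.010],down(12.7))])
E
```

```text
[[ 0. -1. -0.]
 [ 1.  0.  0.]
 [-0. -0.  1.]]
1 / 3 [-0.157, -0.212, 0.01] [-0.0001, 0.0, 0.0625]
2 / 3 [-0.195, -0.178, 0.009] [-0.0001, 0.0, 0.0625]
3 / 3 [-0.226, -0.136, 0.009] [-0.0001, 0.0, 0.0625]
1 / 3 [-0.243, -0.079, 0.067] [0.0, 0.0, 0.0413]
2 / 3 [-0.252, -0.047, 0.067] [0.0, 0.0, 0.0413]
3 / 3 [-0.256, -0.014, 0.067] [0.0, 0.0, 0.0413]
1 / 1 [0.0, 0.0, 0.18] [0.0, 0.0, 0.0]
```

Request:
drive_tool --pt "-0.157 -0.212 0.01 0 0 0.0625 1" --pt "-0.157 -0.212 0.01 0 0 0.0625 1" --pt "-0.157 -0.212 0.01 0 0 0.0625 1" --pt "-0.157 -0.212 0.01 0 0 0.0625 1" --pt "-0.157 -0.212 0.01 0 0 0.0625 1"

```text
t: 0.52
position: [0.2613, 0.4525, 0.2089]
eef_rot: [-0.0, 0.281, 0.96, -0.001]
wrist_force: [0.2, 1.2, -0.1]
width: 0.0917
```

Request:
drive_tool --pt "-0.195 -0.178 0.009 0 0 0.0625 1" --pt "-0.195 -0.178 0.009 0 0 0.0625 1" --pt "-0.195 -0.178 0.009 0 0 0.0625 1" --pt "-0.195 -0.178 0.009 0 0 0.0625 1" --pt "-0.195 -0.178 0.009 0 0 0.0625 1"

```text
t: 0.93
position: [0.2961, 0.3241, 0.2048]
eef_rot: [0.0, 0.374, 0.927, -0.001]
wrist_force: [0.8, 0.4, -0.4]
width: 0.092
```

Request:
drive_tool --pt "-0.226 -0.136 0.009 0 0 0.0625 1" --pt "-0.226 -0.136 0.009 0 0 0.0625 1" --pt "-0.226 -0.136 0.009 0 0 0.0625 1" --pt "-0.226 -0.136 0.009 0 0 0.0625 1" --pt "-0.226 -0.136 0.009 0 0 0.0625 1"

```text
t: 1.35
position: [0.3314, 0.1966, 0.201]
eef_rot: [0.0, 0.465, 0.885, -0.001]
wrist_force: [0.3, -0.1, -0.5]
width: 0.0919
```

Request:
drive_tool --pt "-0.243 -0.079 0.067 0 0 0.0413 1" --pt "-0.243 -0.079 0.067 0 0 0.0413 1" --pt "-0.243 -0.079 0.067 0 0 0.0413 1" --pt "-0.243 -0.079 0.067 0 0 0.0413 1" --pt "-0.243 -0.079 0.067 0 0 0.0413 1"

```text
t: 1.77
position: [0.3693, 0.0742, 0.1673]
eef_rot: [0.0, 0.522, 0.853, -0.0]
wrist_force: [-0.1, 0.0, -0.4]
width: 0.0919
```

Request:
drive_tool --pt "-0.252 -0.047 0.067 0 0 0.0413 1" --pt "-0.252 -0.047 0.067 0 0 0.0413 1" --pt "-0.252 -0.047 0.067 0 0 0.0413 1" --pt "-0.252 -0.047 0.067 0 0 0.0413 1" --pt "-0.252 -0.047 0.067 0 0 0.0413 1"

```text
t: 2.18
position: [0.4073, -0.0483, 0.1336]
eef_rot: [0.0, 0.577, 0.817, -0.0]
wrist_force: [-0.5, -0.0, 0.5]
width: 0.0919
```

Request:
drive_tool --pt "-0.256 -0.014 0.067 0 0 0.0413 1" --pt "-0.256 -0.014 0.067 0 0 0.0413 1" --pt "-0.256 -0.014 0.067 0 0 0.0413 1" --pt "-0.256 -0.014 0.067 0 0 0.0413 1" --pt "-0.256 -0.014 0.067 0 0 0.0413 1"

```text
t: 2.6
position: [0.4452, -0.1706, 0.1]
eef_rot: [-0.0, 0.629, 0.777, 0.0]
wrist_force: [-0.1, -0.2, -0.3]
width: 0.0918
```

Request:
drive_tool --pt "0.008 -0.005 0.1 0 0 0 1" --pt "0.008 -0.005 0.14 0 0 0 1" --pt "0.008 -0.005 0.18 0 0 0 1" --pt "0.008 -0.005 0.18 0 0 0 1" --pt "0.008 -0.005 0.18 0 0 0 1"

```text
t: 3.02
position: [0.4416, -0.1646, 0.0101]
eef_rot: [-0.001, 0.628, 0.778, -0.0]
wrist_force: [-0.3, -0.6, 0.5]
width: 0.0921
```

Request:
drive_tool --pt "0 0 0 0 0 0 -1" --pt "0 0 0 0 0 0 -1" --pt "0 0 0 0 0 0 -1" --pt "0 0 0 0 0 0 -1" --pt "0 0 0 0 0 0 -1" --squeeze 20

```text
t: 3.43
position: [0.4421, -0.1647, 0.0108]
eef_rot: [-0.001, 0.628, 0.778, 0.0]
wrist_force: [0.3, -0.1, -0.2]
width: 0.0606
```

Request:
drive_tool --pt "0 0 0 0 0 0 -1" --pt "0 0 -0.05 0 0 0 -1" --pt "0 0 -0.12 0 0 0 -1" --pt "0 0 -0.22 0 0 0 -1" --pt "0 0 -0.22 0 0 0 -1"

```text
t: 3.85
position: [0.4449, -0.1661, 0.1261]
eef_rot: [0.003, 0.629, 0.778, 0.001]
wrist_force: [1.8, -0.5, 1.2]
width: 0.0275
```

```bash
python3 - <<'E'
from h import *
print(readout.observe()['width'])
plan([([.494,.0445,.12],down(0)),([.494,.0445,.064],down(0))])
E
```

```text
0.02749705919954043
1 / 2 [0.196, 0.092, 0.006] [0.0009, 0.0003, 0.0336]
2 / 2 [0.204, 0.071, 0.006] [0.0009, 0.0003, 0.0336]
1 / 1 [0.0, 0.0, 0.112] [0.0, 0.0, 0.0]
```

The fingers only close at about 75 mm/s, so I lifted too early. I'll reopen, go back down and wait longer.

Request:
drive_tool --pt "0 0 0 0 0 0 1" --pt "0 0 0 0 0 0 1" --pt "0 0 0 0 0 0 1" --pt "0 0 0 0 0 0 1" --pt "0 0 0 0 0 0 1"

```text
t: 4.27
position: [0.4439, -0.1657, 0.1246]
eef_rot: [0.001, 0.629, 0.778, 0.001]
wrist_force: [-0.2, 0.3, -0.2]
width: 0.0587
```

Request:
drive_tool --pt "0 0 0 0 0 0 1" --pt "0 0 0 0 0 0 1" --pt "0 0 0 0 0 0 1" --pt "0 0 0 0 0 0 1" --pt "0 0 0 0 0 0 1"

```text
t: 4.68
position: [0.4438, -0.1657, 0.1245]
eef_rot: [0.001, 0.629, 0.778, 0.001]
wrist_force: [-0.4, -0.2, -0.9]
width: 0.0911
```

```bash
python3 - <<'E'
from h import *
print(readout.observe()['width'])
save('wrist','w1.png')
plan([([.4417,-.1673,.010],down(12.7))])
E
```

```text
0.09108873611003283
1 / 1 [-0.002, -0.006, 0.229] [0.001, 0.0004, -0.0033]
```

View pics/w1.png

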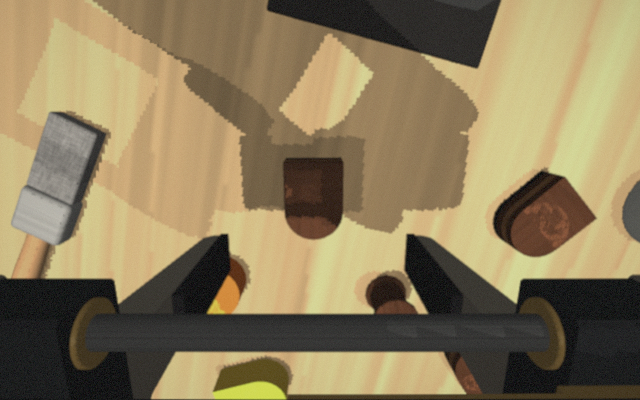

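Request:
drive_tool --pt "-0.002 -0.006 0.1 0 0 -0.003 1" --pt "-0.002 -0.006 0.18 0 0 -0.003 1" --pt "-0.002 -0.006 0.229 0 0 -0.003 1" --pt "-0.002 -0.006 0.229 0 0 -0.003 1" --pt "-0.002 -0.006 0.229 0 0 -0.003 1"

```text
t: 5.15
position: [0.4404, -0.1669, 0.0093]
eef_rot: [-0.0, 0.625, 0.781, 0.0]
wrist_force: [-0.1, -0.4, 1.1]
width: 0.0922
```

Request:
drive_tool --pt "0 0 0 0 0 0 -1" --pt "0 0 0 0 0 0 -1" --pt "0 0 0 0 0 0 -1" --pt "0 0 0 0 0 0 -1" --pt "0 0 0 0 0 0 -1" --squeeze 20

```text
t: 5.57
position: [0.4411, -0.1672, 0.0104]
eef_rot: [0.001, 0.625, 0.781, 0.001]
wrist_force: [0.1, 0.5, -0.6]
width: 0.0604
```

Request:
drive_tool --pt "0 0 0 0 0 0 -1" --pt "0 0 0 0 0 0 -1" --pt "0 0 0 0 0 0 -1" --pt "0 0 0 0 0 0 -1" --pt "0 0 0 0 0 0 -1"

```text
t: 5.98
position: [0.4414, -0.1673, 0.0108]
eef_rot: [0.001, 0.625, 0.781, 0.001]
wrist_force: [-0.9, 0.5, 7.0]
width: 0.0463
```

Request:
drive_tool --pt "0 0 -0.06 0 0 0 -1" --pt "0 0 -0.14 0 0 0 -1" --pt "0 0 -0.22 0 0 0 -1" --pt "0 0 -0.22 0 0 0 -1" --pt "0 0 -0.22 0 0 0 -1"

```text
t: 6.4
position: [0.4427, -0.1679, 0.1228]
eef_rot: [0.003, 0.625, 0.781, 0.001]
wrist_force: [-0.0, 0.9, -1.3]
width: 0.0459
```

```bash
python3 - <<'E'
from h import *
print(readout.observe()['width'])
plan([([.494,.0445,.12],down(0)),([.494,.0445,.064],down(0))])
E
```

```text
0.045903295466006334
1 / 2 [0.196, 0.097, 0.003] [0.001, 0.0004, 0.0351]
2 / 2 [0.205, 0.074, 0.003] [0.001, 0.0004, 0.0351]
1 / 1 [0.0, 0.0, 0.112] [0.0, 0.0, 0.0]
```

Request:
drive_tool --pt "0.196 0.097 0.003 0 0 0.0351 -1" --pt "0.196 0.097 0.003 0 0 0.0351 -1" --pt "0.196 0.097 0.003 0 0 0.0351 -1" --pt "0.196 0.097 0.003 0 0 0.0351 -1" --pt "0.196 0.097 0.003 0 0 0.0351 -1"

```text
t: 6.82
position: [0.4676, -0.0604, 0.1198]
eef_rot: [0.002, 0.666, 0.746, 0.001]
wrist_force: [0.5, 0.6, -0.5]
width: 0.0462
```

Request:
drive_tool --pt "0.205 0.074 0.003 0 0 0.0351 -1" --pt "0.205 0.074 0.003 0 0 0.0351 -1" --pt "0.205 0.074 0.003 0 0 0.0351 -1" --pt "0.205 0.074 0.003 0 0 0.0351 -1" --pt "0.205 0.074 0.003 0 0 0.0351 -1"

```text
t: 7.23
position: [0.4921, 0.0457, 0.1171]
eef_rot: [0.001, 0.705, 0.709, -0.0]
wrist_force: [0.9, -0.6, -0.0]
width: 0.0459
```

```bash
python3 - <<'E'
from h import *
save('wrist','w2.png');save('top','t2.png')
plan([([.494,.0445,.064],down(0)),([.494,.0445,.13],down(0)),([.6226,-.1471,.12],down(-33.6)),([.6226,-.1471,.01],down(-33.6))])
E
```

```text
1 / 1 [0.0, 0.004, 0.107] [0.0006, 0.0007, 0.001]
1 / 1 [0.0, 0.0, -0.132] [0.0, 0.0, 0.0]
1 / 2 [-0.192, 0.129, 0.01] [0.0, 0.0, 0.0933]
2 / 2 [-0.146, 0.178, 0.01] [0.0, 0.0, 0.0933]
1 / 1 [0.0, 0.0, 0.22] [0.0, 0.0, 0.0]
```

View pics/w2.png

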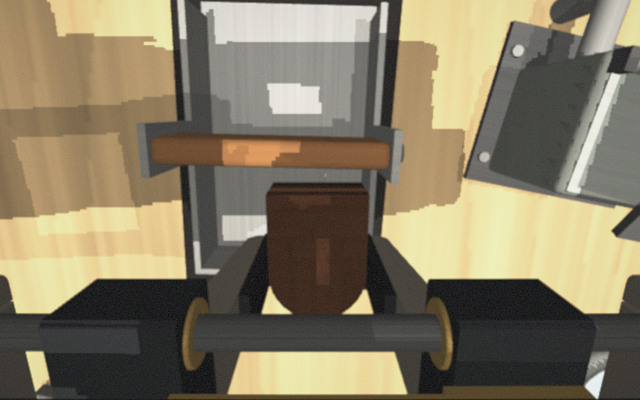

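The pan lies under the heel, and the heel clears the handle board. I'll drop it, then go to heel D.

Request:
drive_tool --pt "-0.002 0.004 0.06 0 0 0 -1" --pt "-0.002 0.004 0.107 0 0 0 -1" --pt "-0.002 0.004 0.107 0 0 0 -1" --pt "-0.002 0.004 0.107 0 0 0 -1" --pt "-0.002 0.004 0.107 0 0 0 0.4"

```text
t: 7.75
position: [0.4943, 0.0425, 0.0647]
eef_rot: [0.002, 0.706, 0.708, -0.0]
wrist_force: [0.2, 0.0, 0.3]
width: 0.0505
```

Request:
drive_tool --pt "0 0 0 0 0 0 0.5" --pt "0 0 0 0 0 0 0.5" --pt "0 0 0 0 0 0 0.5" --pt "0 0 -0.05 0 0 0 0.5" --pt "0 0 -0.132 0 0 0 0.5"

```text
t: 8.17
position: [0.4914, 0.0424, 0.1289]
eef_rot: [-0.001, 0.706, 0.708, -0.002]
wrist_force: [1.1, 0.6, -0.0]
width: 0.0687
```

Request:
drive_tool --pt "-0.192 0.129 0.01 0 0 0.0933 1" --pt "-0.192 0.129 0.01 0 0 0.0933 1" --pt "-0.192 0.129 0.01 0 0 0.0933 1" --pt "-0.192 0.129 0.01 0 0 0.0933 1" --pt "-0.192 0.129 0.01 0 0 0.0933 1"

```text
t: 8.58
position: [0.5568, -0.0546, 0.1243]
eef_rot: [0.0, 0.803, 0.596, -0.002]
wrist_force: [-0.7, 0.5, -0.1]
width: 0.0918
```

Request:
drive_tool --pt "-0.146 0.178 0.01 0 0 0.0933 1" --pt "-0.146 0.178 0.01 0 0 0.0933 1" --pt "-0.146 0.178 0.01 0 0 0.0933 1" --pt "-0.146 0.178 0.01 0 0 0.0933 1" --pt "-0.146 0.178 0.01 0 0 0.0933 1"

```text
t: 9.0
position: [0.6207, -0.1503, 0.1191]
eef_rot: [0.0, 0.881, 0.473, -0.002]
wrist_force: [-0.3, 0.1, 0.4]
width: 0.0919
```

```bash
cat >> h.py <<'E'
def heels(f):
    save('top',f);c=cam('top');im=cv2.imread('pics/'+f);h=cv2.cvtColor(im,cv2.COLOR_BGR2HSV)
    m=((im[:,:,2]<115)&(im[:,:,2]>28)&((h[:,:,0]<14)|(h[:,:,0]>172))&(h[:,:,1]>100)).astype(np.uint8)
    m=cv2.morphologyEx(m,cv2.MORPH_OPEN,np.ones((2,2)))
    for k in cv2.findContours(m,0,1)[0]:
        a=cv2.contourArea(k)
        if 40<a<500:
            P=np.array([onz(c,q,.030)[:2] for q in k[:,0]+0.])*1000
            r=cv2.minAreaRect(P.astype(np.float32))
            if 300<r[0][0]<760 and abs(r[0][1])<480:print(a,k[:,0].mean(0).round(1),np.round(r[0],1),np.round(r[1],1),round(r[2],1))
E
python3 - <<'E'
from h import *
heels('t3.png');s=readout.observe();print(s['position'],s['width'])
plan([([.6226,-.1471,.01],down(-33.6)),([.6226,-.1471,.12],down(-33.6)),([.44,.0445,.12],down(0)),([.44,.0445,.064],down(0))])
E
```

```text
229.5 [304.8 218.1] [490.5  43.7] [44.5 60.2] 0.7
213.5 [444.1 205.4] [ 532.4 -398.7] [60.1 44.8] 12.7
94.5 [414.4 177.8] [ 621.6 -309. ] [30.9 59.8] 81.2
[ 0.61995222 -0.14926984  0.11904393] 0.0918003276317606
1 / 1 [0.007, 0.003, 0.218] [-0.0009, 0.0014, 0.0004]
1 / 1 [0.0, 0.0, -0.22] [0.0, 0.0, 0.0]
1 / 2 [0.059, -0.258, 0.0] [0.0, 0.0, -0.0933]
2 / 2 [0.131, -0.23, 0.0] [0.0, 0.0, -0.0933]
1 / 1 [0.0, 0.0, 0.112] [0.0, 0.0, 0.0]
```

Request:
drive_tool --pt "0.007 0.003 0.1 0 0 0 1" --pt "0.007 0.003 0.17 0 0 0 1" --pt "0.007 0.003 0.218 0 0 0 1" --pt "0.007 0.003 0.218 0 0 0 1" --pt "0.007 0.003 0.218 0 0 0 1"

```text
t: 9.47
position: [0.6208, -0.1456, 0.0094]
eef_rot: [-0.002, 0.88, 0.474, -0.004]
wrist_force: [0.3, 0.7, 0.5]
width: 0.0919
```

Request:
drive_tool --pt "0 0 0 0 0 0 -1" --pt "0 0 0 0 0 0 -1" --pt "0 0 0 0 0 0 -1" --pt "0 0 0 0 0 0 -1" --pt "0 0 0 0 0 0 -1"

```text
t: 9.88
position: [0.6214, -0.1457, 0.0106]
eef_rot: [-0.001, 0.88, 0.474, -0.003]
wrist_force: [-0.2, -0.0, 0.9]
width: 0.0606
```

Request:
drive_tool --pt "0 0 0 0 0 0 -1" --pt "0 0 0 0 0 0 -1" --pt "0 0 0 0 0 0 -1" --pt "0 0 0 0 0 0 -1" --pt "0 0 0 0 0 0 -1"

```text
t: 10.3
position: [0.6219, -0.1459, 0.0111]
eef_rot: [-0.001, 0.881, 0.474, -0.003]
wrist_force: [-0.3, 0.9, 6.2]
width: 0.0456
```

Request:
drive_tool --pt "0 0 -0.06 0 0 0 -1" --pt "0 0 -0.14 0 0 0 -1" --pt "0 0 -0.22 0 0 0 -1" --pt "0 0 -0.22 0 0 0 -1" --pt "0 0 -0.22 0 0 0 -1"

```text
t: 10.72
position: [0.6241, -0.1461, 0.1235]
eef_rot: [0.001, 0.881, 0.474, -0.001]
wrist_force: [-0.1, 0.5, -1.3]
width: 0.0458
```

Request:
drive_tool --pt "0.059 -0.258 0 0 0 -0.0933 -1" --pt "0.059 -0.258 0 0 0 -0.0933 -1" --pt "0.059 -0.258 0 0 0 -0.0933 -1" --pt "0.059 -0.258 0 0 0 -0.0933 -1" --pt "0.059 -0.258 0 0 0 -0.0933 -1"

```text
t: 11.13
position: [0.5295, -0.0488, 0.1218]
eef_rot: [-0.001, 0.801, 0.598, -0.003]
wrist_force: [0.6, -0.1, -0.3]
width: 0.0458
```

Request:
drive_tool --pt "0.131 -0.23 0 0 0 -0.0933 -1" --pt "0.131 -0.23 0 0 0 -0.0933 -1" --pt "0.131 -0.23 0 0 0 -0.0933 -1" --pt "0.131 -0.23 0 0 0 -0.0933 -1" --pt "0.131 -0.23 0 0 0 -0.0933 -1"

```text
t: 11.55
position: [0.4363, 0.0475, 0.1213]
eef_rot: [-0.002, 0.705, 0.709, -0.003]
wrist_force: [0.3, -0.3, -1.5]
width: 0.0456
```

```bash
python3 - <<'E'
from h import *
save('wrist','w4.png');s=readout.observe();print(s['position'],s['width'])
plan([([.44,.0445,.064],down(0)),([.44,.0445,.13],down(0)),([.6212,-.292,.12],down(44.5)),([.6212,-.292,.01],down(44.5)),([.6212,-.292,.16],down(44.5)),([.494,.139,.16],down(0)),([.494,.139,.064],down(0)),([.494,.139,.16],down(0))])
E
```

```text
[0.43834282 0.04681251 0.12177843] 0.04579636433636351
1 / 1 [-0.004, 0.004, 0.116] [-0.0017, 0.0008, 0.0018]
1 / 1 [0.0, 0.0, -0.132] [0.0, 0.0, 0.0]
1 / 3 [-0.224, 0.121, 0.007] [0.0, 0.0, -0.0824]
2 / 3 [-0.248, 0.059, 0.007] [0.0, 0.0, -0.0824]
3 / 3 [-0.255, -0.006, 0.007] [0.0, 0.0, -0.0824]
1 / 1 [0.0, 0.0, 0.22] [0.0, 0.0, 0.0]
1 / 1 [0.0, 0.0, -0.3] [0.0, 0.0, 0.0]
1 / 3 [0.264, 0.141, 0.0] [0.0, 0.0, 0.0824]
2 / 3 [0.292, 0.069, 0.0] [0.0, 0.0, 0.0824]
3 / 3 [0.299, -0.008, 0.0] [0.0, 0.0, 0.0824]
1 / 1 [0.0, 0.0, 0.192] [0.0, 0.0, 0.0]
1 / 1 [0.0, 0.0, -0.192] [0.0, 0.0, 0.0]
```

Request:
drive_tool --pt "-0.004 0.004 0.06 0 0 0 -1" --pt "-0.004 0.004 0.116 0 0 0 -1" --pt "-0.004 0.004 0.116 0 0 0 -1" --pt "-0.004 0.004 0.116 0 0 0 -1" --pt "-0.004 0.004 0.116 0 0 0 0.4"

```text
t: 12.02
position: [0.4414, 0.044, 0.0644]
eef_rot: [-0.001, 0.706, 0.709, -0.003]
wrist_force: [0.6, 0.2, 0.3]
width: 0.0501
```

Request:
drive_tool --pt "0 0 0 0 0 0 0.5" --pt "0 0 0 0 0 0 0.5" --pt "0 0 0 0 0 0 0.5" --pt "0 0 -0.05 0 0 0 0.5" --pt "0 0 -0.132 0 0 0 0.5"

```text
t: 12.43
position: [0.4392, 0.0439, 0.129]
eef_rot: [-0.003, 0.706, 0.709, -0.005]
wrist_force: [0.0, 0.1, -0.4]
width: 0.069
```

Request:
drive_tool --pt "-0.224 0.121 0.007 0 0 -0.0824 1" --pt "-0.224 0.121 0.007 0 0 -0.0824 1" --pt "-0.224 0.121 0.007 0 0 -0.0824 1" --pt "-0.224 0.121 0.007 0 0 -0.0824 1" --pt "-0.224 0.121 0.007 0 0 -0.0824 1"

```text
t: 12.85
position: [0.5017, -0.07, 0.1258]
eef_rot: [-0.002, 0.61, 0.793, -0.004]
wrist_force: [-0.8, 0.4, 0.4]
width: 0.0922
```

Request:
drive_tool --pt "-0.248 0.059 0.007 0 0 -0.0824 1" --pt "-0.248 0.059 0.007 0 0 -0.0824 1" --pt "-0.248 0.059 0.007 0 0 -0.0824 1" --pt "-0.248 0.059 0.007 0 0 -0.0824 1" --pt "-0.248 0.059 0.007 0 0 -0.0824 1"

```text
t: 13.27
position: [0.5626, -0.183, 0.1222]
eef_rot: [-0.003, 0.504, 0.864, -0.004]
wrist_force: [-0.0, 1.0, -0.4]
width: 0.0919
```

```bash
python3 - <<'E'
from h import *
heels('t5.png');s=readout.observe();print(s['position'],s['width'])
plan([([.6212,-.292,.12],down(44.5)),([.6212,-.292,.01],down(44.5))])
E
```

```text
483.0 [304.2 225.9] [466.2  44.7] [60.7 94.5] 87.0
213.5 [444.1 205.4] [ 532.  -398.4] [59.8 45.1] 9.9
[ 0.56138807 -0.18152165  0.12192862] 0.09231536476772707
1 / 1 [-0.251, -0.005, 0.003] [-0.0031, -0.0012, -0.0829]
1 / 1 [0.0, 0.0, 0.22] [0.0, 0.0, 0.0]
```

Request:
drive_tool --pt "-0.251 -0.005 0.003 0 0 -0.083 1" --pt "-0.251 -0.005 0.003 0 0 -0.083 1" --pt "-0.251 -0.005 0.003 0 0 -0.083 1" --pt "-0.251 -0.005 0.003 0 0 -0.083 1" --pt "-0.251 -0.005 0.003 0 0 -0.083 1"

```text
t: 13.73
position: [0.621, -0.291, 0.1198]
eef_rot: [-0.005, 0.387, 0.922, -0.003]
wrist_force: [-0.4, 0.3, 0.4]
width: 0.0916
```

```bash
python3 - <<'E'
from h import *
save('wrist','w6.png')
plan([([.6212,-.292,.01],down(44.5))])
E
```

```text
1 / 1 [-0.006, 0.0, 0.219] [-0.003, -0.0023, -0.0001]
```

View pics/w6.png

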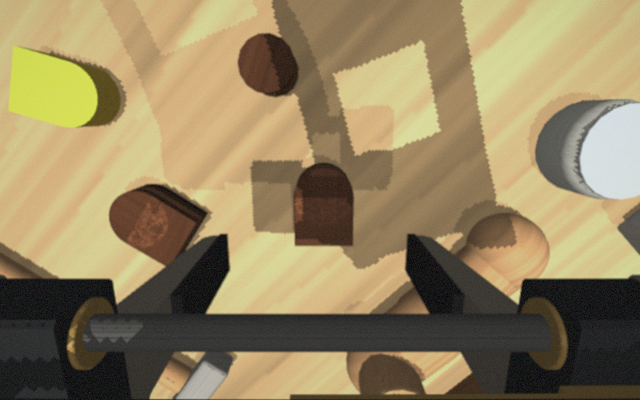

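Request:
drive_tool --pt "-0.006 0 0.1 0 0 0 1" --pt "-0.006 0 0.17 0 0 0 1" --pt "-0.006 0 0.213 0 0 0 1" --pt "-0.006 0 0.213 0 0 0 1" --pt "-0.006 0 0.213 0 0 0 1"

```text
t: 14.2
position: [0.6197, -0.2896, 0.0126]
eef_rot: [-0.007, 0.386, 0.922, -0.003]
wrist_force: [0.7, -0.1, 0.0]
width: 0.0922
```

Request:
drive_tool --pt "0 0 0 0 0 0 -1" --pt "0 0 0 0 0 0 -1" --pt "0 0 0 0 0 0 -1" --pt "0 0 0 0 0 0 -1" --pt "0 0 0 0 0 0 -1"

```text
t: 14.62
position: [0.6202, -0.2899, 0.0138]
eef_rot: [-0.006, 0.386, 0.922, -0.003]
wrist_force: [0.8, 0.3, 0.2]
width: 0.0605
```

Request:
drive_tool --pt "0 0 0 0 0 0 -1" --pt "0 0 0 0 0 0 -1" --pt "0 0 0 0 0 0 -1" --pt "0 0 0 0 0 0 -1" --pt "0 0 0 0 0 0 -1"

```text
t: 15.03
position: [0.6206, -0.2901, 0.0143]
eef_rot: [-0.006, 0.386, 0.922, -0.003]
wrist_force: [0.4, 0.1, 6.0]
width: 0.0459
```

Request:
drive_tool --pt "0 0 -0.08 0 0 0 -1" --pt "0 0 -0.16 0 0 0 -1" --pt "0 0 -0.24 0 0 0 -1" --pt "0 0 -0.3 0 0 0 -1" --pt "0 0 -0.3 0 0 0 -1"

```text
t: 15.45
position: [0.6258, -0.2916, 0.1714]
eef_rot: [-0.001, 0.386, 0.922, -0.003]
wrist_force: [1.4, -0.1, -0.5]
width: 0.0458
```

```bash
python3 - <<'E'
from h import *
s=readout.observe();print(s['position'],s['width'])
plan([([.494,.139,.16],down(0)),([.494,.139,.068],down(0))])
E
```

```text
[ 0.62584332 -0.29163051  0.17140228] 0.045836303554777844
1 / 3 [0.266, 0.139, 0.007] [-0.0006, 0.0003, 0.0825]
2 / 3 [0.293, 0.066, 0.007] [-0.0006, 0.0003, 0.0825]
3 / 3 [0.3, -0.011, 0.007] [-0.0006, 0.0003, 0.0825]
1 / 1 [0.0, 0.0, 0.184] [0.0, 0.0, 0.0]
```

Request:
drive_tool --pt "0.266 0.139 0.007 0 0 0.0825 -1" --pt "0.266 0.139 0.007 0 0 0.0825 -1" --pt "0.266 0.139 0.007 0 0 0.0825 -1" --pt "0.266 0.139 0.007 0 0 0.0825 -1" --pt "0.266 0.139 0.007 0 0 0.0825 -1"

```text
t: 15.87
position: [0.5798, -0.1439, 0.1663]
eef_rot: [-0.002, 0.501, 0.865, -0.003]
wrist_force: [0.4, 0.4, -1.2]
width: 0.0457
```

Request:
drive_tool --pt "0.293 0.066 0.007 0 0 0.0825 -1" --pt "0.293 0.066 0.007 0 0 0.0825 -1" --pt "0.293 0.066 0.007 0 0 0.0825 -1" --pt "0.293 0.066 0.007 0 0 0.0825 -1" --pt "0.293 0.066 0.007 0 0 0.0825 -1"

```text
t: 16.28
position: [0.5332, 0.0033, 0.1615]
eef_rot: [-0.003, 0.608, 0.794, -0.004]
wrist_force: [-0.1, -0.1, -1.1]
width: 0.0459
```

Request:
drive_tool --pt "0.3 -0.011 0.007 0 0 0.0825 -1" --pt "0.3 -0.011 0.007 0 0 0.0825 -1" --pt "0.3 -0.011 0.007 0 0 0.0825 -1" --pt "0.3 -0.011 0.007 0 0 0.0825 -1" --pt "0.3 -0.011 0.007 0 0 0.0825 -1"

```text
t: 16.7
position: [0.4872, 0.1505, 0.1574]
eef_rot: [-0.004, 0.705, 0.71, -0.004]
wrist_force: [-0.7, -0.5, -1.1]
width: 0.0462
```

```bash
python3 - <<'E'
from h import *
s=readout.observe();print(s['position'],s['width']);save('wrist','w7.png')
plan([([.494,.139,.068],down(0)),([.494,.139,.15],down(0)),([.532,-.3985,.12],down(-79)),([.532,-.3985,.011],down(-79))])
E
```

```text
[0.4871799  0.15052234 0.1574058 ] 0.04621107281348265
1 / 1 [-0.019, 0.014, 0.179] [-0.0034, 0.0007, 0.0027]
1 / 1 [0.0, 0.0, -0.164] [0.0, 0.0, 0.0]
1 / 4 [-0.269, 0.019, 0.015] [0.0, 0.0, 0.1097]
2 / 4 [-0.247, 0.109, 0.015] [0.0, 0.0, 0.1097]
3 / 4 [-0.195, 0.186, 0.015] [0.0, 0.0, 0.1097]
4 / 4 [-0.121, 0.241, 0.015] [0.0, 0.0, 0.1097]
1 / 1 [0.0, 0.0, 0.218] [0.0, 0.0, 0.0]
```

Request:
drive_tool --pt "-0.019 0.014 0.06 0 0 0.0027 -1" --pt "-0.019 0.014 0.13 0 0 0.0027 -1" --pt "-0.019 0.014 0.179 0 0 0.0027 -1" --pt "-0.019 0.014 0.179 0 0 0.0027 -1" --pt "-0.019 0.014 0.179 0 0 0.0027 0.4"

```text
t: 17.17
position: [0.4938, 0.1373, 0.067]
eef_rot: [-0.004, 0.707, 0.707, -0.006]
wrist_force: [0.6, 0.1, 0.5]
width: 0.0505
```

Request:
drive_tool --pt "0 0 0 0 0 0 0.5" --pt "0 0 0 0 0 0 0.5" --pt "0 0 0 0 0 0 0.5" --pt "0 0 -0.08 0 0 0 0.5" --pt "0 0 -0.164 0 0 0 0.5"

```text
t: 17.58
position: [0.4934, 0.137, 0.1487]
eef_rot: [-0.005, 0.707, 0.707, -0.008]
wrist_force: [1.2, -0.2, -0.4]
width: 0.069
```

Request:
drive_tool --pt "-0.269 0.019 0 0 0 0.1097 1" --pt "-0.269 0.019 0 0 0 0.1097 1" --pt "-0.269 0.019 0 0 0 0.1097 1" --pt "-0.269 0.019 0 0 0 0.1097 1" --pt "-0.269 0.019 0 0 0 0.1097 1"

```text
t: 18.0
position: [0.5035, 0.0, 0.1505]
eef_rot: [-0.002, 0.819, 0.574, -0.008]
wrist_force: [-0.6, -0.1, -0.4]
width: 0.092
```

Request:
drive_tool --pt "-0.247 0.109 0.015 0 0 0.1097 1" --pt "-0.247 0.109 0.015 0 0 0.1097 1" --pt "-0.247 0.109 0.015 0 0 0.1097 1" --pt "-0.247 0.109 0.015 0 0 0.1097 1" --pt "-0.247 0.109 0.015 0 0 0.1097 1"

```text
t: 18.42
position: [0.5131, -0.1363, 0.1439]
eef_rot: [-0.001, 0.905, 0.425, -0.007]
wrist_force: [0.1, 0.2, 0.5]
width: 0.0918
```

Request:
drive_tool --pt "-0.195 0.186 0.015 0 0 0.1097 1" --pt "-0.195 0.186 0.015 0 0 0.1097 1" --pt "-0.195 0.186 0.015 0 0 0.1097 1" --pt "-0.195 0.186 0.015 0 0 0.1097 1" --pt "-0.195 0.186 0.015 0 0 0.1097 1"

```text
t: 18.83
position: [0.523, -0.2715, 0.137]
eef_rot: [0.001, 0.965, 0.264, -0.007]
wrist_force: [-0.6, -0.1, 0.7]
width: 0.0923
```

```bash
python3 - <<'E'
from h import *
heels('t8.png');s=readout.observe();print(s['position'],s['width'])
plan([([.532,-.3985,.12],down(-79)),([.532,-.3985,.011],down(-79))])
E
```

```text
490.5 [304.4 225.8] [466.2  44.9] [61.2 94.5] 87.0
205.0 [278.5 217.2] [491.  132.7] [41.4 54.3] 0.7
54.5 [442.7 211.1] [ 517.6 -391.4] [33.2 22.5] 56.4
[ 0.52253569 -0.26981251  0.1368708 ] 0.09220864476359937
1 / 1 [-0.114, 0.231, 0.035] [-0.0003, 0.0047, 0.109]
1 / 1 [0.0, 0.0, 0.218] [0.0, 0.0, 0.0]
```

Request:
drive_tool --pt "-0.114 0.231 0.035 0 0.004 0.109 1" --pt "-0.114 0.231 0.035 0 0.004 0.109 1" --pt "-0.114 0.231 0.035 0 0.004 0.109 1" --pt "-0.114 0.231 0.035 0 0.004 0.109 1" --pt "-0.114 0.231 0.035 0 0.004 0.109 1"

```text
t: 19.3
position: [0.5325, -0.3976, 0.1194]
eef_rot: [-0.001, 0.995, 0.097, -0.001]
wrist_force: [-0.3, 0.5, -0.4]
width: 0.0918
```

```bash
python3 - <<'E'
from h import *
s=readout.observe();save('wrist','w9.png')
c=cam('wrist',s)
im=cv2.imread('pics/w9.png')
P=proj(c,[[.532,-.3985,.03]])[0];print(P)
h=cv2.cvtColor(im,cv2.COLOR_BGR2HSV)
m=((im[:,:,2]<120)&((h[:,:,0]<14)|(h[:,:,0]>172))&(h[:,:,1]>100)).astype(np.uint8)
for k in cv2.findContours(m,0,1)[0]:
    if cv2.contourArea(k)>800:print(cv2.contourArea(k),k[:,0].mean(0),cv2.minAreaRect(k))
plan([([.532,-.3985,.011],down(-79))])
E
```

```text
[317.16069647 208.7134985 ]
4168.5 [314.35740072 190.1732852 ] ((314.0, 198.5), (81.0, 60.0), 90.0)
2523.0 [122.57568807 171.99082569] ((114.63461303710938, 178.17306518554688), (51.18631362915039, 77.6619873046875), 78.69007110595703)
1 / 1 [-0.001, 0.005, 0.217] [-0.0008, 0.0009, 0.0008]
```

Request:
drive_tool --pt "-0.001 0.003 0.1 0 0 0 1" --pt "-0.001 0.003 0.17 0 0 0 1" --pt "-0.001 0.003 0.216 0 0 0 1" --pt "-0.001 0.003 0.216 0 0 0 1" --pt "-0.001 0.003 0.216 0 0 0 1"

```text
t: 19.77
position: [0.5316, -0.3946, 0.0111]
eef_rot: [-0.002, 0.995, 0.099, -0.003]
wrist_force: [0.1, 0.2, -0.7]
width: 0.092
```

Request:
drive_tool --pt "0 0 0 0 0 0 -1" --pt "0 0 0 0 0 0 -1" --pt "0 0 0 0 0 0 -1" --pt "0 0 0 0 0 0 -1" --pt "0 0 0 0 0 0 -1"

```text
t: 20.18
position: [0.5321, -0.395, 0.0123]
eef_rot: [-0.002, 0.995, 0.099, -0.002]
wrist_force: [0.6, -0.1, -0.0]
width: 0.0605
```

Request:
drive_tool --pt "0 0 0 0 0 0 -1" --pt "0 0 0 0 0 0 -1" --pt "0 0 0 0 0 0 -1" --pt "0 0 0 0 0 0 -1" --pt "0 0 0 0 0 0 -1"

```text
t: 20.6
position: [0.5323, -0.3953, 0.0127]
eef_rot: [-0.001, 0.995, 0.099, -0.002]
wrist_force: [-0.4, 0.6, 6.2]
width: 0.0459
```

Request:
drive_tool --pt "0 0 -0.08 0 0 0 -1" --pt "0 0 -0.16 0 0 0 -1" --pt "0 0 -0.24 0 0 0 -1" --pt "0 0 -0.3 0 0 0 -1" --pt "0 0 -0.3 0 0 0 -1"

```text
t: 21.02
position: [0.5359, -0.398, 0.1697]
eef_rot: [0.002, 0.995, 0.099, 0.002]
wrist_force: [1.1, -0.6, -0.8]
width: 0.0457
```

```bash
python3 - <<'E'
from h import *
s=readout.observe();print(s['position'],s['width'])
plan([([.44,.137,.165],down(0)),([.44,.137,.068],down(0))])
E
```

```text
[ 0.53590007 -0.39797456  0.16968824] 0.045708455870183656
1 / 4 [0.006, -0.272, 0.001] [0.0005, 0.0, -0.1093]
2 / 4 [0.097, -0.254, 0.002] [0.0005, 0.0, -0.1093]
3 / 4 [0.176, -0.207, 0.002] [0.0005, 0.0, -0.1093]
4 / 4 [0.236, -0.135, 0.002] [0.0005, 0.0, -0.1093]
1 / 1 [0.0, 0.0, 0.194] [0.0, 0.0, 0.0]
```

Request:
drive_tool --pt "0.006 -0.272 0 0 0 -0.1093 -1" --pt "0.006 -0.272 0 0 0 -0.1093 -1" --pt "0.006 -0.272 0 0 0 -0.1093 -1" --pt "0.006 -0.272 0 0 0 -0.1093 -1" --pt "0.006 -0.272 0 0 0 -0.1093 -1"

```text
t: 21.43
position: [0.5112, -0.2613, 0.1685]
eef_rot: [0.001, 0.963, 0.268, 0.001]
wrist_force: [0.3, -0.3, -0.8]
width: 0.0462
```

Request:
drive_tool --pt "0.097 -0.254 0 0 0 -0.1093 -1" --pt "0.097 -0.254 0 0 0 -0.1093 -1" --pt "0.097 -0.254 0 0 0 -0.1093 -1" --pt "0.097 -0.254 0 0 0 -0.1093 -1" --pt "0.097 -0.254 0 0 0 -0.1093 -1"

```text
t: 21.85
position: [0.4866, -0.1259, 0.1677]
eef_rot: [0.001, 0.903, 0.429, 0.0]
wrist_force: [0.5, -1.0, -0.7]
width: 0.0462
```

Request:
drive_tool --pt "0.176 -0.207 0 0 0 -0.1093 -1" --pt "0.176 -0.207 0 0 0 -0.1093 -1" --pt "0.176 -0.207 0 0 0 -0.1093 -1" --pt "0.176 -0.207 0 0 0 -0.1093 -1" --pt "0.176 -0.207 0 0 0 -0.1093 -1"

```text
t: 22.27
position: [0.4627, 0.0087, 0.1673]
eef_rot: [0.001, 0.816, 0.577, 0.0]
wrist_force: [-0.3, -0.6, 0.7]
width: 0.0459
```

Request:
drive_tool --pt "0.236 -0.135 0 0 0 -0.1093 -1" --pt "0.236 -0.135 0 0 0 -0.1093 -1" --pt "0.236 -0.135 0 0 0 -0.1093 -1" --pt "0.236 -0.135 0 0 0 -0.1093 -1" --pt "0.236 -0.135 0 0 0 -0.1093 -1"

```text
t: 22.68
position: [0.4398, 0.1435, 0.167]
eef_rot: [0.002, 0.706, 0.708, 0.001]
wrist_force: [0.5, 0.3, -0.7]
width: 0.046
```

```bash
python3 - <<'E'
from h import *
s=readout.observe();print(s['position'],s['width'])
plan([([.44,.137,.066],down(0)),([.44,.137,.2],down(0)),([.467,.03,.24],down(20))])
E
```

```text
[0.43982753 0.14354099 0.16703125] 0.045970529468935026
1 / 1 [-0.013, -0.0, 0.202] [0.001, 0.0005, 0.0012]
1 / 1 [0.0, 0.0, -0.268] [0.0, 0.0, 0.0]
1 / 1 [-0.214, 0.054, -0.08] [0.0, 0.0, -0.1111]
```

Request:
drive_tool --pt "-0.013 0 0.08 0 0 0 -1" --pt "-0.013 0 0.16 0 0 0 -1" --pt "-0.013 0 0.202 0 0 0 -1" --pt "-0.013 0 0.202 0 0 0 -1" --pt "-0.013 0 0.202 0 0 0 0.4"

```text
t: 23.1
position: [0.4407, 0.1351, 0.0654]
eef_rot: [0.001, 0.707, 0.707, -0.001]
wrist_force: [0.5, 0.1, -0.1]
width: 0.0508
```

Request:
drive_tool --pt "0 0 0 0 0 0 0.5" --pt "0 0 0 0 0 0 0.5" --pt "0 0 0 0 0 0 0.5" --pt "0 0 -0.08 0 0 0 0.5" --pt "0 0 -0.164 0 0 0 0.5"

```text
t: 23.52
position: [0.4391, 0.1347, 0.1472]
eef_rot: [0.0, 0.707, 0.707, -0.002]
wrist_force: [1.0, 0.9, 0.2]
width: 0.0688
```

Request:
drive_tool --pt "-0.1 0 -0.15 0 0 0 0.7" --pt "-0.2 0 -0.25 0 0 0 0.7" --pt "-0.25 0 -0.25 0 0 0 0.7" --pt "-0.25 0 -0.25 0 0 0 0.7" --pt "-0.25 0 -0.25 0 0 0 0.7"

```text
t: 23.93
position: [0.4412, 0.0072, 0.278]
eef_rot: [0.004, 0.707, 0.707, -0.0]
wrist_force: [0.6, 0.1, 0.4]
width: 0.0781
```

```bash
python3 - <<'E'
from h import *
s=readout.observe();print(s['position'],s['eef_rot'],s['joint_pos']);save('wrist','w10.png');heels('t10.png')
E
```

```text
[0.44122347 0.00723913 0.27796303] [ 3.63651891e-03  7.07107560e-01  7.07096638e-01 -1.39552267e-04] [ 0.01742506 -0.00808094  1.92951269 -0.0057874   1.2153147   0.01944162]
91.0 [271.1 234. ] [438.5 151.4] [23.7 45.1] 86.8
50.0 [272. 217.] [492.3 151.8] [38.3 15.9] 1.5
82.0 [397.7 208.9] [ 522.6 -249.9] [32.  32.1] 0.6
```

View pics/w10.png

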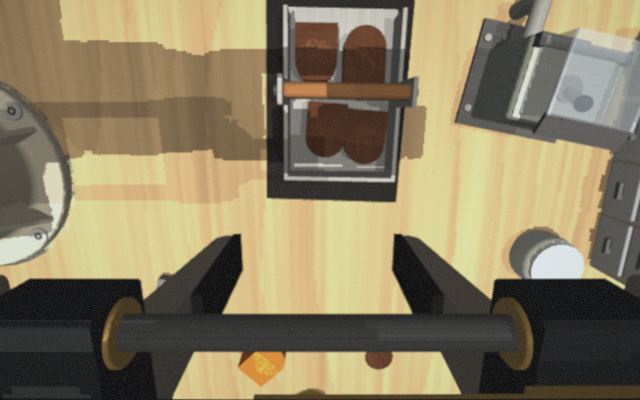

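All four heels lie flat in the pan and there is no fifth. Next I'll locate the handle, fit the kinematics for the pour and overlay the hopper and switch estimates on the scene view.

```bash
cat >> h.py <<'E'
L1,L2=.55,.4746
def ik(p,Rm,d,H=-.1095):
    h=H+d;p=np.array(p);Rm=np.array(Rm);w=p-Rm[:,2]*d
    q1=np.arctan2(w[1],w[0]);r=np.hypot(w[0],w[1]);z=w[2]-h
    D=(r*r+z*z-L1**2-L2**2)/(2*L1*L2)
    q3=np.arccos(D);q2=np.arctan2(r,z)-np.arctan2(L2*np.sin(q3),L1+L2*np.cos(q3))
    Off=np.array([[0,-1,0],[1,0,0],[0,0,1.]])
    W=(R.from_euler('z',q1)*R.from_euler('y',q2+q3)).as_matrix().T@Rm@Off.T
    e=R.from_matrix(W).as_euler('ZYZ');a=[e[0],e[1],e[2]]
    if a[0]<-1.3:a[0]+=2*np.pi
    return np.round([q1,q2,q3,*a],2)
def panR(yaw,pitch,flip=False):
    """tool rotation for pan with x axis yaw (deg), nose-down pitch; tool y along pan x (or -x)"""
    Rp=(R.from_euler('z',yaw,degrees=True)*R.from_euler('y',pitch,degrees=True)).as_matrix()
    y=Rp[:,0]*(-1 if flip else 1);z=-Rp[:,2];x=np.cross(y,z);return np.array([x,y,z]).T
HY=81.5;HM=np.array([.523,.2965,.17])  # hinge mid
def tcp_from_lip(X,Z,pitch,yaw=HY,g=.0187,lat=0):
    """lip at hopper-plane coords: X ahead of hinge line, Z world height"""
    Rp=(R.from_euler('z',yaw,degrees=True)*R.from_euler('y',pitch,degrees=True)).as_matrix()
    hx=R.from_euler('z',HY,degrees=True).as_matrix()
    lip=HM+hx[:,0]*X+hx[:,1]*lat;lip[2]=Z
    return lip+Rp@[-.095,0,.094-g]
E
python3 - <<'E'
from h import *
s=readout.observe();c=cam('wrist',s);t=cam('top')
for uv in((283,90),(412,92)):print('board wrist',onz(c,uv,.117).round(4))
for f in(False,True):
  for d in(.25,.33):
    print(f,d,'grasp',ik([.467,.0925,.079],panR(90,0,f),d))
    for X,Z,p in((.05,.23,0),(.06,.15,30),(.045,.125,50),(.04,.12,60)):
        print('  ',p,tcp_from_lip(X,Z,p).round(3),ik(tcp_from_lip(X,Z,p),panR(HY,p,f),d))
# overlay
im=get_image('scene')[:,:,::-1].copy();sc=cam('scene')
ho=HM+R.from_euler('z',HY,degrees=True).apply([.1,0,0]);ho[2]=0
bo=np.array([.684,.096,0]);BY=80
def T(o,y,P):return o+R.from_euler('z',y,degrees=True).apply(P)
k=4;x0,y0=300,175
im=cv2.resize(im[y0:y0+150,x0:x0+200],None,fx=k,fy=k,interpolation=cv2.INTER_CUBIC)
def dr(P,col):
    q=((proj(sc,P)-[x0,y0])*k).astype(int);cv2.polylines(im,[q.reshape(-1,1,2)],False,col,1)
dr(T(ho,HY,[[-.1,-.089,.17],[-.1,.089,.17],[.015,.089,.17],[.015,-.089,.17],[-.1,-.089,.17]]),(0,0,255))
dr(T(ho,HY,[[-.108,-.097,.204],[.128,-.097,.204],[.128,.097,.204],[-.108,.097,.204]]),(0,255,255))
dr(T(bo,BY,[[-.05,-.04,.125],[-.05,.04,.125]]),(0,0,255));dr(T(bo,BY,[[-.002,0,.088],[-.016,0,.119]]),(255,0,255))
dr(T(bo,BY,[[-.04,-.05,.096],[.04,-.05,.096],[.04,.05,.096],[-.04,.05,.096],[-.04,-.05,.096]]),(0,255,0))
dr(T(bo,BY,[[-.05,-.065,.006],[.07,-.065,.006],[.07,.065,.006],[-.05,.065,.006],[-.05,-.065,.006]]),(255,255,0))
cv2.imwrite('pics/ov.png',im)
E
```

```text
board wrist [0.4121 0.0973 0.117 ]
board wrist [0.5272 0.0955 0.117 ]
False 0.25 grasp [ 0.2   0.27  2.1  -0.    0.77 -1.38]
   0 [0.516 0.252 0.305] [ 0.45  0.21  1.62  0.    1.31 -0.97]
   30 [0.525 0.312 0.263] [ 0.68  0.47  1.43 -0.35  1.64 -0.7 ]
   50 [0.529 0.338 0.246] [ 0.76  0.64  1.32 -0.52  1.9  -0.65]
   60 [0.532 0.354 0.24 ] [ 0.79  0.72  1.25 -0.61  2.03 -0.65]
False 0.33 grasp [ 0.2   0.27  2.1  -0.    0.77 -1.38]
   0 [0.516 0.252 0.305] [ 0.45  0.21  1.62  0.    1.31 -0.97]
   30 [0.525 0.312 0.263] [ 0.71  0.52  1.36 -0.33  1.66 -0.67]
   50 [0.529 0.338 0.246] [ 0.8   0.74  1.19 -0.5   1.94 -0.62]
   60 [0.532 0.354 0.24 ] [ 0.84  0.86  1.09 -0.58  2.08 -0.63]
True 0.25 grasp [ 0.2   0.27  2.1  -0.    0.77  1.77]
   0 [0.516 0.252 0.305] [0.45 0.21 1.62 0.   1.31 2.17]
   30 [0.525 0.312 0.263] [ 0.68  0.47  1.43 -0.35  1.64  2.44]
   50 [0.529 0.338 0.246] [ 0.76  0.64  1.32 -0.52  1.9   2.49]
   60 [0.532 0.354 0.24 ] [ 0.79  0.72  1.25 -0.61  2.03  2.49]
True 0.33 grasp [ 0.2   0.27  2.1  -0.    0.77  1.77]
   0 [0.516 0.252 0.305] [0.45 0.21 1.62 0.   1.31 2.17]
   30 [0.525 0.312 0.263] [ 0.71  0.52  1.36 -0.33  1.66  2.47]
   50 [0.529 0.338 0.246] [ 0.8   0.74  1.19 -0.5   1.94  2.52]
   60 [0.532 0.354 0.24 ] [ 0.84  0.86  1.09 -0.58  2.08  2.51]
```

View pics/ov.png

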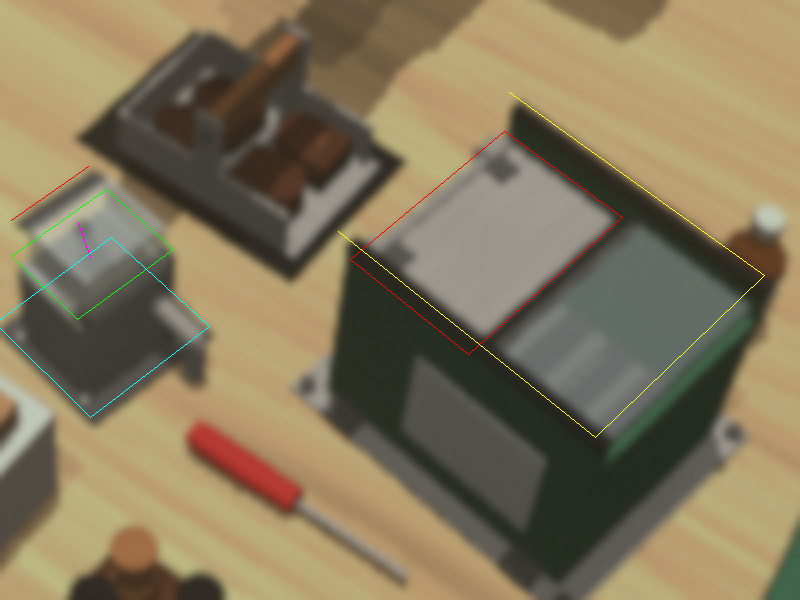

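The overlay fits to about 5 mm. The hopper looks some 4 mm further +y, which I'll take into account. Next I'll turn and grip the pan's handle.

```bash
sed -i 's/HM=np.array(\[.523,.2965,.17\])/HM=np.array([.523,.300,.17])/' h.py; python3 - <<'E'
from h import *
plan([([.468,.0945,.2],panR(89.5,0)),([.468,.0945,.079],panR(89.5,0))])
E
```

```text
1 / 4 [0.042, 0.014, 0.037] [-0.0002, 0.0002, -0.1244]
2 / 4 [0.034, 0.029, 0.037] [-0.0002, 0.0002, -0.1244]
3 / 4 [0.02, 0.04, 0.037] [-0.0002, 0.0002, -0.1244]
4 / 4 [0.004, 0.044, 0.037] [-0.0002, 0.0002, -0.1244]
1 / 1 [0.0, 0.0, 0.242] [0.0, 0.0, 0.0]
```

Request:
drive_tool --pt "0.042 0.014 0.037 0 0 -0.1244 1" --pt "0.042 0.014 0.037 0 0 -0.1244 1" --pt "0.042 0.014 0.037 0 0 -0.1244 1" --pt "0.042 0.014 0.037 0 0 -0.1244 1" --pt "0.042 0.014 0.037 0 0 -0.1244 1"

```text
t: 24.5
position: [0.4462, 0.0321, 0.2537]
eef_rot: [-0.0, 0.557, 0.83, -0.002]
wrist_force: [-0.0, -0.4, 0.0]
width: 0.0921
```

Request:
drive_tool --pt "0.034 0.029 0.037 0 0 -0.1244 1" --pt "0.034 0.029 0.037 0 0 -0.1244 1" --pt "0.034 0.029 0.037 0 0 -0.1244 1" --pt "0.034 0.029 0.037 0 0 -0.1244 1" --pt "0.034 0.029 0.037 0 0 -0.1244 1"

```text
t: 24.92
position: [0.4529, 0.0536, 0.2348]
eef_rot: [-0.001, 0.388, 0.922, -0.002]
wrist_force: [0.1, -0.2, -0.0]
width: 0.0922
```

Request:
drive_tool --pt "0.02 0.04 0.037 0 0 -0.1244 1" --pt "0.02 0.04 0.037 0 0 -0.1244 1" --pt "0.02 0.04 0.037 0 0 -0.1244 1" --pt "0.02 0.04 0.037 0 0 -0.1244 1" --pt "0.02 0.04 0.037 0 0 -0.1244 1"

```text
t: 25.33
position: [0.4602, 0.0747, 0.2162]
eef_rot: [-0.001, 0.205, 0.979, -0.002]
wrist_force: [0.1, 0.3, -0.1]
width: 0.0918
```

Request:
drive_tool --pt "0.004 0.044 0.037 0 0 -0.1244 1" --pt "0.004 0.044 0.037 0 0 -0.1244 1" --pt "0.004 0.044 0.037 0 0 -0.1244 1" --pt "0.004 0.044 0.037 0 0 -0.1244 1" --pt "0.004 0.044 0.037 0 0 -0.1244 1"

```text
t: 25.75
position: [0.4672, 0.0955, 0.1978]
eef_rot: [-0.001, 0.015, 1.0, -0.002]
wrist_force: [-0.1, -0.1, 0.1]
width: 0.092
```

```bash
python3 - <<'E'
from h import *
s=readout.observe();print(s['position'],s['joint_pos'])
save('wrist','w11.png')
print(proj(cam('wrist',s),[[.409,.0945,.117],[.468,.0945,.117],[.527,.0945,.117],[.468,.0875,.117],[.468,.1015,.117]]))
plan([([.468,.0945,.079],panR(89.5,0))])
E
```

```text
[0.46718329 0.09554328 0.1978278 ] [ 0.20051975  0.14167352  1.9561687  -0.00296928  1.04698147 -1.33892586]
[[314.04165662 128.78245651]
 [316.52243359 210.03269582]
 [318.74069815 282.67333566]
 [307.08424722 210.28899075]
 [325.96599434 209.77619459]]
1 / 1 [-0.002, -0.001, 0.238] [-0.001, -0.0008, -0.0068]
```

View pics/w11.png

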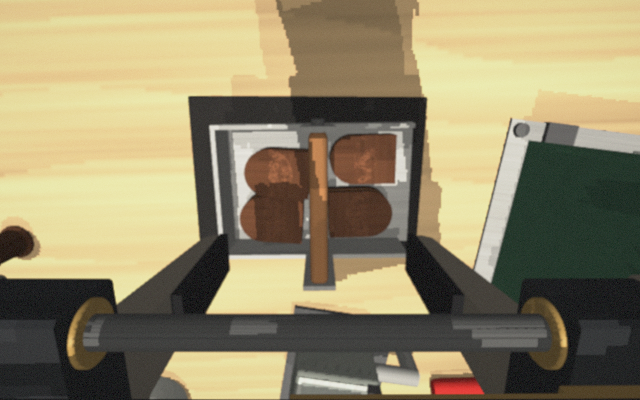

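The board is centred and aligned at (318,133)–(319,283). I'll go down and grip it at 60 N.

Request:
drive_tool --pt "-0.001 0.001 0.08 0 0 0 1" --pt "-0.001 0.001 0.16 0 0 0 1" --pt "-0.001 0.001 0.238 0 0 0 1" --pt "-0.001 0.001 0.238 0 0 0 1" --pt "-0.001 0.001 0.238 0 0 0 0.5" --squeeze 60

```text
t: 26.22
position: [0.4661, 0.0952, 0.0782]
eef_rot: [-0.003, 0.017, 1.0, -0.002]
wrist_force: [-0.6, 0.1, 1.0]
width: 0.0871
```

Request:
drive_tool --pt "0 0 0 0 0 0 -1" --pt "0 0 0 0 0 0 -1" --pt "0 0 0 0 0 0 -1" --pt "0 0 0 0 0 0 -1" --pt "0 0 0 0 0 0 -1"

```text
t: 26.63
position: [0.4669, 0.0953, 0.0793]
eef_rot: [-0.002, 0.017, 1.0, -0.002]
wrist_force: [0.1, 0.2, -0.8]
width: 0.0541
```

Request:
drive_tool --pt "0 0 0 0 0 0 -1" --pt "0 0 0 0 0 0 -1" --pt "0 0 0 0 0 0 -1" --pt "0 0 0 0 0 0 -1" --pt "0 0 0 0 0 0 -1"

```text
t: 27.05
position: [0.4668, 0.0953, 0.0793]
eef_rot: [-0.002, 0.017, 1.0, -0.002]
wrist_force: [-0.6, -0.3, -0.4]
width: 0.0206
```

Request:
drive_tool --pt "0 0 0 0 0 0 -1" --pt "0 0 0 0 0 0 -1" --pt "0 0 0 0 0 0 -1" --pt "0 0 0 0 0 0 -1" --pt "0 0 0 0 0 0 -1"

```text
t: 27.47
position: [0.4668, 0.0955, 0.0792]
eef_rot: [-0.002, 0.017, 1.0, -0.002]
wrist_force: [-1.2, 2.0, -0.2]
width: 0.0135
```

```bash
python3 - <<'E'
from h import *
s=readout.observe();print(s['position'],s['width'],s['joint_pos'],s['wrist_force'])
p=s['position']
plan([([p[0],p[1],p[2]+.06],panR(89,0)),([p[0],p[1],.3],panR(89,-8)),([*tcp_from_lip(-.03,.235,-8)[:2],.32],panR(HY,-8)),
 (tcp_from_lip(.055,.24,0),panR(HY,0)),(tcp_from_lip(.055,.20,15),panR(HY,15))])
E
```

```text
[0.46678487 0.09548476 0.07924937] 0.013520515609097316 [ 0.20031387  0.31515793  2.05607381 -0.00319495  0.77561195 -1.33343754] [-1.24141727  2.047473   -0.21742423]
1 / 1 [0.001, -0.0, -0.12] [-0.0011, -0.0015, -0.0055]
1 / 1 [0.0, 0.0, -0.322] [-0.0444, -0.0, 0.0]
1 / 1 [-0.07, 0.148, -0.02] [-0.0, -0.0058, 0.0413]
1 / 1 [0.0, 0.186, 0.036] [0.0444, 0.0, -0.0]
1 / 1 [0.0, 0.045, 0.036] [0.0833, -0.0, -0.0]
```

Request:
drive_tool --pt "0 0 -0.02 0 0 0 -1" --pt "0 0 -0.04 0 0 0 -1" --pt "0 0 -0.07 0 0 0 -1" --pt "0 0 -0.1 0 0 0 -1" --pt "0 0 -0.12 0 0 0 -1"

```text
t: 27.88
position: [0.4673, 0.0955, 0.141]
eef_rot: [-0.002, 0.017, 1.0, -0.002]
wrist_force: [-0.8, 0.1, -6.6]
width: 0.0135
```

Request:
drive_tool --pt "0 0 -0.03 -0.01 0 0 -1" --pt "0 0 -0.08 -0.02 0 0 -1" --pt "0 0 -0.13 -0.03 0 0 -1" --pt "0 0 -0.18 -0.044 0 0 -1" --pt "0 0 -0.23 -0.044 0 0 -1"

```text
t: 28.3
position: [0.4668, 0.0952, 0.2573]
eef_rot: [-0.001, 0.017, 0.998, 0.068]
wrist_force: [0.3, -0.7, -7.0]
width: 0.0132
```

```bash
python3 - <<'E'
from h import *
s=readout.observe();p=s['position'];print(p,s['width'],s['wrist_force'])
plan([([p[0],p[1],.305],panR(89,-8)),([*tcp_from_lip(-.03,.235,-8)[:2],.325],panR(HY,-8)),
 (tcp_from_lip(.055,.24,0),panR(HY,0))])
E
```

```text
[0.46680751 0.09520897 0.25734653] 0.013249542805423899 [ 0.25146478 -0.73404367 -6.96640564]
1 / 1 [0.0, 0.013, -0.094] [-0.001, -0.0006, -0.0056]
1 / 1 [-0.07, 0.149, -0.019] [-0.0, -0.0058, 0.0413]
1 / 1 [0.0, 0.185, 0.046] [0.0444, 0.0, -0.0]
```

Request:
drive_tool --pt "0 0.003 -0.02 0 0 0 -1" --pt "0 0.006 -0.04 0 0 0 -1" --pt "0 0.01 -0.07 0 0 0 -1" --pt "0 0.013 -0.094 0 0 0 -1" --pt "0 0.013 -0.094 0 0 0 -1"

```text
t: 28.72
position: [0.4677, 0.0953, 0.3069]
eef_rot: [0.0, 0.017, 0.998, 0.068]
wrist_force: [0.9, 0.4, -6.5]
width: 0.0138
```

Request:
drive_tool --pt "-0.01 0.02 -0.003 0 0 0.006 -1" --pt "-0.025 0.05 -0.007 0 0 0.014 -1" --pt "-0.045 0.095 -0.012 0 -0.004 0.024 -1" --pt "-0.06 0.13 -0.018 0 -0.0058 0.036 -1" --pt "-0.07 0.148 -0.02 0 -0.0058 0.036 -1"

```text
t: 29.13
position: [0.5052, 0.1675, 0.3263]
eef_rot: [0.005, 0.075, 0.995, 0.068]
wrist_force: [0.3, -0.1, -6.8]
width: 0.0138
```

```bash
python3 - <<'E'
from h import *
s=readout.observe();p=s['position'];print(p,s['width'],s['wrist_force'],s['joint_pos'])
save('wrist','w12.png')
plan([(tcp_from_lip(.055,.235,0),panR(HY,0))])
E
```

```text
[0.50521819 0.16753141 0.32629621] 0.013764057534697283 [ 0.26916216 -0.08464702 -6.77640435] [ 0.23201386  0.08278204  1.73550483  0.13239304  1.27436205 -1.22477227]
1 / 1 [0.005, 0.179, 0.058] [0.0437, 0.0003, 0.0005]
```

View pics/w12.png

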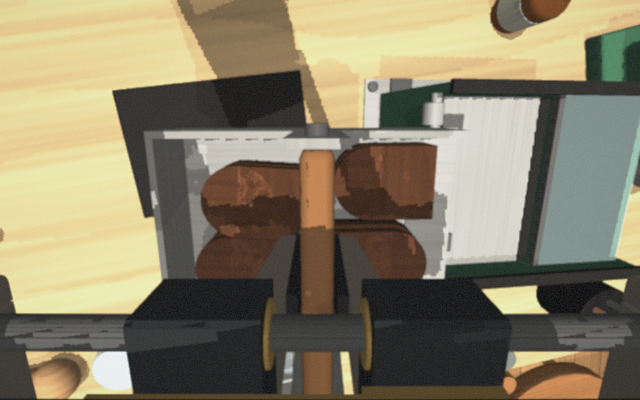

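```bash
python3 - <<'E'
from h import *
s=readout.observe();c=cam('wrist',s)
hx=R.from_euler('z',HY,degrees=True).as_matrix()
for n,uv,z in(('wallnear',(500,88),.204),('wallfar',(500,274),.204),('hinge',(445,100),.17),('hinge2',(445,270),.17),('flapend',(525,265),.17),('near wall L',(455,84),.204),('near wall R',(600,92),.204)):
    p=onz(c,uv,z);print(n,p.round(3),((p-HM)@hx).round(3))
print('tcp',((s['position']-HM)@hx).round(3), proj(c,[HM+hx@[0,-.089,0],HM+hx@[0,.089,0]]))
plan([(tcp_from_lip(.055,.235,0),panR(HY,0)),(tcp_from_lip(.055,.20,12),panR(HY,12)),(tcp_from_lip(.058,.17,24),panR(HY,24)),(tcp_from_lip(.058,.14,36),panR(HY,36)),(tcp_from_lip(.05,.125,48),panR(HY,48)),(tcp_from_lip(.045,.115,58),panR(HY,58))])
for a in((.055,.235,0),(.055,.2,12),(.058,.17,24),(.058,.14,36),(.05,.125,48),(.045,.115,58)):print(ik(tcp_from_lip(*a),panR(HY,a[2]),.3),tcp_from_lip(*a).round(3))
E
```

```text
wallnear [0.443 0.354 0.204] [0.042 0.087 0.034]
wallfar [0.62  0.353 0.204] [ 0.067 -0.088  0.034]
hinge [0.447 0.322 0.17 ] [0.01  0.078 0.   ]
hinge2 [0.623 0.313 0.17 ] [ 0.027 -0.097  0.   ]
flapend [0.637 0.406 0.17 ] [ 0.122 -0.097  0.   ]
near wall L [0.434 0.314 0.204] [0.    0.09  0.034]
near wall R [0.46  0.451 0.204] [0.14  0.085 0.034]
tcp [-0.133 -0.003  0.157] [[421.2801195  264.27092796]
 [435.85747922  87.50272676]]
1 / 1 [0.005, 0.179, 0.058] [0.0437, 0.0003, 0.0005]
1 / 1 [-0.0, 0.035, 0.034] [0.0667, 0.0, -0.0]
1 / 1 [0.0, 0.054, 0.021] [0.0667, 0.0, 0.0]
1 / 1 [-0.0, 0.06, 0.019] [0.0667, -0.0, 0.0]
1 / 1 [-0.0, 0.04, -0.003] [0.0667, 0.0, -0.0]
1 / 1 [0.0, 0.037, -0.01] [0.0556, -0.0, -0.0]
[ 0.47  0.22  1.6   0.    1.32 -0.96] [0.517 0.26  0.31 ]
[ 0.57  0.32  1.52 -0.16  1.44 -0.82] [0.52  0.278 0.293]
[ 0.66  0.44  1.43 -0.28  1.59 -0.72] [0.523 0.302 0.277]
[ 0.73  0.57  1.33 -0.39  1.74 -0.65] [0.527 0.325 0.257]
[ 0.79  0.69  1.24 -0.49  1.9  -0.63] [0.529 0.342 0.246]
[ 0.82  0.8   1.16 -0.57  2.03 -0.63] [0.532 0.358 0.235]
```

Lateral alignment is good. I'll bring the lip over the flap, then press and pitch in steps.

Request:
drive_tool --pt "0 0.03 0.01 0.006 0 0 -1" --pt "0.001 0.07 0.022 0.015 0 0 -1" --pt "0.003 0.115 0.037 0.025 0 0 -1" --pt "0.004 0.155 0.05 0.036 0 0 -1" --pt "0.005 0.179 0.058 0.0437 0 0 -1"

```text
t: 29.6
position: [0.5167, 0.2615, 0.3085]
eef_rot: [-0.0, 0.072, 0.997, -0.001]
wrist_force: [0.3, -0.4, -6.6]
width: 0.0132
```

```bash
python3 - <<'E'
from h import *
s=readout.observe();p=s['position'];print(p,s['width'],s['wrist_force'],tcp_from_lip(.055,.235,0))
plan([(tcp_from_lip(*a),panR(HY,a[2])) for a in((.06,.175,14),(.06,.15,26),(.06,.135,36),(.055,.12,48),(.042,.114,58))])
E
```

```text
[0.51665138 0.26147094 0.30846892] 0.013154185412593208 [ 0.31968521 -0.43185375 -6.63942648] [0.51708762 0.26043937 0.3103    ]
1 / 1 [-0.001, 0.05, 0.075] [0.077, -0.0001, 0.0012]
1 / 1 [0.0, 0.048, 0.012] [0.0667, -0.0, -0.0]
1 / 1 [-0.0, 0.042, -0.004] [0.0556, 0.0, 0.0]
1 / 1 [0.0, 0.045, -0.006] [0.0667, 0.0, -0.0]
1 / 1 [0.0, 0.021, -0.003] [0.0556, -0.0, -0.0]
```

Request:
drive_tool --pt "0 0.015 0.02 0.02 0 0 -1" --pt "0 0.03 0.045 0.045 0 0 -1" --pt "-0.001 0.05 0.075 0.077 0 0 -1" --pt "-0.001 0.05 0.075 0.077 0 0 -1" --pt "-0.001 0.05 0.075 0.077 0 0 -1"

```text
t: 30.02
position: [0.5198, 0.2869, 0.268]
eef_rot: [-0.011, 0.07, 0.99, -0.122]
wrist_force: [-0.6, -0.8, -6.2]
width: 0.0136
```

Request:
drive_tool --pt "0 0.024 0.006 0.033 0 0 -1" --pt "0 0.048 0.012 0.067 0 0 -1" --pt "0 0.048 0.012 0.067 0 0 -1" --pt "0 0.048 0.012 0.067 0 0 -1" --pt "0 0.048 0.012 0.067 0 0 -1"

```text
t: 30.43
position: [0.5231, 0.3084, 0.257]
eef_rot: [-0.018, 0.068, 0.972, -0.224]
wrist_force: [-0.3, 2.0, -3.6]
width: 0.0138
```

Request:
drive_tool --pt "0 0.021 -0.002 0.028 0 0 -1" --pt "0 0.042 -0.004 0.056 0 0 -1" --pt "0 0.042 -0.004 0.056 0 0 -1" --pt "0 0.042 -0.004 0.056 0 0 -1" --pt "0 0.042 -0.004 0.056 0 0 -1"

```text
t: 30.85
position: [0.5262, 0.3272, 0.251]
eef_rot: [-0.024, 0.067, 0.949, -0.307]
wrist_force: [0.6, 0.7, -5.1]
width: 0.0134
```

```bash
python3 - <<'E'
from h import *
s=readout.observe();p=s['position'];print(p,s['width'],s['wrist_force'],s['ft_torque'],s['joint_pos'])
save('scene','s13.png')
a=cv2.imread('pics/s13.png')[150:300,340:540];b=get_image('wrist')[:,:,::-1]
cv2.imwrite('pics/c13.png',np.vstack([cv2.resize(a,(480,360),interpolation=cv2.INTER_CUBIC),cv2.resize(b,(480,300))[:240]]))
plan([(tcp_from_lip(*a),panR(HY,a[2])) for a in((.06,.135,36),(.055,.12,48),(.042,.114,58))])
E
```

```text
[0.5261911  0.32715346 0.2509835 ] 0.01337482838139672 [ 0.64413421  0.67701141 -5.10329635] [ 0.97997127 -0.09130931 -0.03043624] [ 0.76323863  0.60880754  1.29660079 -0.3723449   1.74206762 -0.63532801]
1 / 1 [-0.002, 0.0, -0.0] [0.001, 0.0002, 0.0022]
1 / 1 [0.0, 0.045, -0.006] [0.0667, 0.0, -0.0]
1 / 1 [0.0, 0.021, -0.003] [0.0556, -0.0, -0.0]
```

View pics/c13.png

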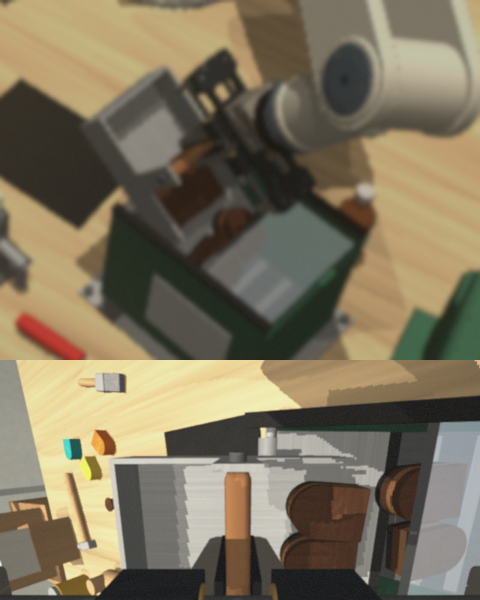

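Two heels are already going in past the flap and the other two are sliding. I'll keep pitching.

Request:
drive_tool --pt "0 0.022 -0.003 0.033 0 0 -1" --pt "0 0.045 -0.006 0.067 0 0 -1" --pt "0 0.045 -0.006 0.067 0 0 -1" --pt "0 0.045 -0.006 0.067 0 0 -1" --pt "0 0.045 -0.006 0.067 0 0 -1"

```text
t: 31.37
position: [0.5293, 0.3471, 0.2414]
eef_rot: [-0.03, 0.064, 0.912, -0.403]
wrist_force: [-0.6, 3.1, -2.6]
width: 0.0135
```

Request:
drive_tool --pt "0 0.01 -0.001 0.028 0 0 -1" --pt "0 0.021 -0.003 0.056 0 0 -1" --pt "0 0.021 -0.003 0.056 0 0 -1" --pt "0 0.021 -0.003 0.056 0 0 -1" --pt "0 0.021 -0.003 0.056 0 0 -1"

```text
t: 31.78
position: [0.5308, 0.3553, 0.2356]
eef_rot: [-0.036, 0.062, 0.874, -0.481]
wrist_force: [-0.4, 4.6, -2.8]
width: 0.0136
```

```bash
python3 - <<'E'
from h import *
s=readout.observe();p=s['position'];print(p,s['width'],s['wrist_force'],s['joint_pos'])
save('scene','s14.png')
a=cv2.imread('pics/s14.png')[150:300,340:540];b=get_image('wrist')[:,:,::-1]
cv2.imwrite('pics/c14.png',np.vstack([cv2.resize(a,(480,360),interpolation=cv2.INTER_CUBIC),cv2.resize(b,(480,300))[:240]]))
print('floor now',((p-tcp_from_lip(.042,.114,58))*1000).round(1))
plan([(tcp_from_lip(*a),panR(HY,a[2])) for a in((.055,.15,36),(.03,.20,12),(.0,.24,-3),(-.09,.25,0))])
E
```

```text
[0.53081135 0.35528414 0.23555209] 0.013568085763361474 [-0.41573093  4.55582366 -2.79721659] [ 0.84958618  0.8653857   1.07767085 -0.54702905  2.05385828 -0.61435494]
floor now [-0.4  0.4  1.1]
1 / 1 [-0.0, -0.088, 0.023] [-0.1202, 0.0007, 0.0018]
1 / 1 [-0.0, -0.144, 0.039] [-0.1333, -0.0, -0.0]
1 / 1 [0.0, -0.108, -0.011] [-0.0833, 0.0, 0.0]
1 / 1 [0.0, -0.171, -0.039] [0.0167, -0.0, -0.0]
```

View pics/c14.png

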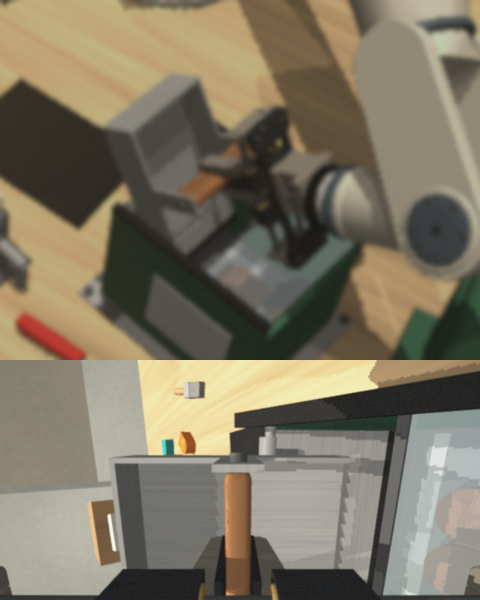

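The pan is empty and blocks show under the clear hood. I'll back out and level the pan.

Request:
drive_tool --pt "0 -0.03 0.008 -0.04 0 0 -1" --pt "0 -0.06 0.016 -0.08 0 0 -1" --pt "0 -0.088 0.023 -0.12 0 0.002 -1" --pt "0 -0.088 0.023 -0.12 0 0.002 -1" --pt "0 -0.088 0.023 -0.12 0 0.002 -1"

```text
t: 32.3
position: [0.5271, 0.32, 0.2711]
eef_rot: [-0.02, 0.072, 0.949, -0.307]
wrist_force: [1.1, -0.2, 0.1]
width: 0.0137
```

Request:
drive_tool --pt "0 -0.036 0.01 -0.033 0 0 -1" --pt "0 -0.072 0.02 -0.067 0 0 -1" --pt "0 -0.108 0.03 -0.1 0 0 -1" --pt "0 -0.144 0.039 -0.133 0 0 -1" --pt "0 -0.144 0.039 -0.133 0 0 -1"

```text
t: 32.72
position: [0.5157, 0.2461, 0.2988]
eef_rot: [-0.004, 0.076, 0.992, -0.103]
wrist_force: [-1.3, -0.2, -3.4]
width: 0.0136
```

Request:
drive_tool --pt "0 -0.036 -0.004 -0.03 0 0 -1" --pt "0 -0.072 -0.008 -0.06 0 0 -1" --pt "0 -0.108 -0.011 -0.083 0 0 -1" --pt "0 -0.108 -0.011 -0.083 0 0 -1" --pt "0 -0.108 -0.011 -0.083 0 0 -1"

```text
t: 33.13
position: [0.507, 0.1931, 0.314]
eef_rot: [0.004, 0.077, 0.997, 0.025]
wrist_force: [0.6, 0.9, -4.2]
width: 0.0135
```

Request:
drive_tool --pt "0 -0.06 -0.013 0 0 0 -1" --pt "0 -0.12 -0.026 0.008 0 0 -1" --pt "0 -0.171 -0.039 0.0167 0 0 -1" --pt "0 -0.171 -0.039 0.0167 0 0 -1" --pt "0 -0.171 -0.039 0.0167 0 0 -1"

```text
t: 33.55
position: [0.4935, 0.1083, 0.3282]
eef_rot: [0.0, 0.077, 0.997, -0.002]
wrist_force: [1.1, 0.3, -4.5]
width: 0.0138
```

```bash
python3 - <<'E'
from h import *
s=readout.observe();p=s['position'];print(p,s['width'],s['wrist_force'])
save('scene','s15.png');save('wrist','w15.png');save('top','t15.png')
plan([([.467,.085,.28],panR(88,0)),([.467,.085,.081],panR(88,0))])
E
```

```text
[0.49352682 0.10834934 0.32815339] 0.013758673654173574 [ 1.0717665   0.34828564 -4.50996985]
1 / 1 [0.045, -0.056, 0.097] [-0.0011, 0.0003, -0.0377]
1 / 2 [0.0, 0.0, 0.199] [0.0, 0.0, 0.0]
2 / 2 [0.0, 0.0, 0.199] [0.0, 0.0, 0.0]
```

The weight is back to about 4 N, so the pan is empty. I'll put it back on the mat.

Request:
drive_tool --pt "0.02 -0.025 0.04 0 0 -0.015 -1" --pt "0.045 -0.056 0.08 0 0 -0.03 -1" --pt "0.045 -0.056 0.097 0 0 -0.0377 -1" --pt "0.045 -0.056 0.097 0 0 -0.0377 -1" --pt "0.045 -0.056 0.097 0 0 -0.0377 -1"

```text
t: 34.12
position: [0.4673, 0.0855, 0.2796]
eef_rot: [-0.0, 0.018, 1.0, -0.002]
wrist_force: [0.3, -0.1, -3.0]
width: 0.0137
```

Request:
drive_tool --pt "0 0 0.05 0 0 0 -1" --pt "0 0 0.1 0 0 0 -1" --pt "0 0 0.15 0 0 0 -1" --pt "0 0 0.199 0 0 0 -1" --pt "0 0 0.199 0 0 0 -1"

```text
t: 34.53
position: [0.4659, 0.0855, 0.1771]
eef_rot: [-0.002, 0.018, 1.0, -0.002]
wrist_force: [-0.8, -0.4, -4.1]
width: 0.0134
```

```bash
python3 - <<'E'
from h import *
s=readout.observe();p=s['position'];print(p,s['width'],s['wrist_force'])
plan([([.467,.085,.0795],panR(88,0))])
E
```

```text
[0.46592241 0.0854934  0.17714559] 0.0133862778027312 [-0.75997901 -0.36621721 -4.10016028]
1 / 1 [-0.003, -0.0, 0.195] [-0.0014, -0.0016, -0.0003]
```

Request:
drive_tool --pt "0 0 0.05 0 0 0 -1" --pt "0 0 0.1 0 0 0 -1" --pt "0 0 0.14 0 0 0 -1" --pt "0 0 0.17 0 0 0 -1" --pt "0 0 0.18 0 0 0 -1"

```text
t: 34.95
position: [0.4662, 0.0856, 0.0868]
eef_rot: [-0.003, 0.018, 1.0, -0.002]
wrist_force: [-0.2, -0.4, -3.2]
width: 0.0137
```

Request:
drive_tool --pt "0 0 0.006 0 0 0 -1" --pt "0 0 0.01 0 0 0 -1" --pt "0 0 0.014 0 0 0 -1" --pt "0 0 0.016 0 0 0 -1" --pt "0 0 0.016 0 0 0 -1"

```text
t: 35.37
position: [0.4667, 0.0857, 0.0794]
eef_rot: [-0.002, 0.018, 1.0, -0.002]
wrist_force: [-0.2, -0.3, -3.8]
width: 0.0139
```

```bash
python3 - <<'E'
from h import *
s=readout.observe();p=s['position'];print(p,s['width'],s['wrist_force'])
E
```

```text
[0.46665511 0.08572209 0.07943651] 0.01386268650390547 [-0.16764985 -0.31875154 -3.83725942]
```

Request:
drive_tool --pt "0 0 0.003 0 0 0 -1" --pt "0 0 0.003 0 0 0 -1" --pt "0 0 0.004 0 0 0 -1" --pt "0 0 0.004 0 0 0 -1" --pt "0 0 0.004 0 0 0 -1"

```text
t: 35.78
position: [0.4666, 0.0857, 0.0775]
eef_rot: [-0.002, 0.018, 1.0, -0.002]
wrist_force: [-0.4, -0.4, -2.7]
width: 0.0137
```

Request:
drive_tool --pt "0 0 0.002 0 0 0 -1" --pt "0 0 0.002 0 0 0 0" --pt "0 0 0.002 0 0 0 0" --pt "0 0 0 0 0 0 0" --pt "0 0 0 0 0 0 0"

```text
t: 36.2
position: [0.467, 0.0858, 0.0777]
eef_rot: [-0.002, 0.018, 1.0, -0.002]
wrist_force: [-0.4, -1.1, 0.1]
width: 0.0385
```

Request:
drive_tool --pt "0 0 0 0 0 0 0.2" --pt "0 0 0 0 0 0 0.2" --pt "0 0 0 0 0 0 0.2" --pt "0 0 -0.05 0 0 0 0.2" --pt "0 0 -0.1 0 0 0 0.2"

```text
t: 36.62
position: [0.4659, 0.0858, 0.1272]
eef_rot: [-0.004, 0.018, 1.0, -0.002]
wrist_force: [1.5, -0.2, -0.6]
width: 0.0552
```

Request:
drive_tool --pt "0 0 -0.08 0 0 0 0" --pt "0 0 -0.16 0 0 0 0" --pt "0 0 -0.24 0 0 0 0" --pt "0 0 -0.3 0 0 0 0" --pt "0 0 -0.3 0 0 0 0"

```text
t: 37.03
position: [0.4701, 0.087, 0.2835]
eef_rot: [0.001, 0.018, 1.0, -0.001]
wrist_force: [1.0, -0.1, 0.0]
width: 0.0457
```

```bash
python3 - <<'E'
from h import *
s=readout.observe();print(s['position'],s['width'],s['wrist_force'])
save('wrist','w16.png');c=cam('wrist',s)
im=cv2.imread('pics/w16.png')
cv2.imwrite('pics/c16.png',im)
# mat centre & pan center expected
print(proj(c,[[.464,.08,.004],[.467,.0865,.117]]))
E
```

```text
[0.47009051 0.08703203 0.28353586] 0.045678582784571486 [ 0.96786509 -0.14067154  0.03470398]
[[312.30038863 162.81773687]
 [317.24055771 181.95178165]]
```

View pics/c16.png

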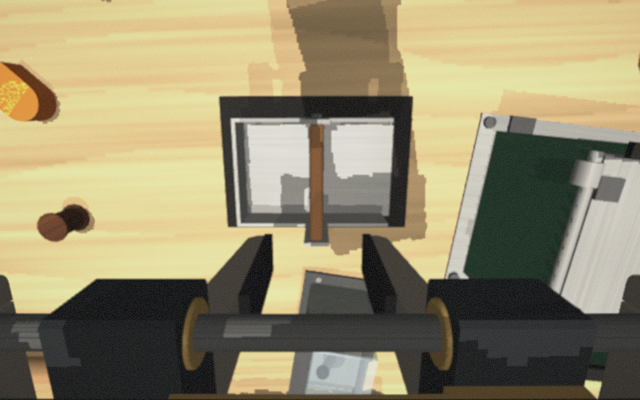

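The pan stands empty on its mat and the flap is shut. Next I'll fit the wrist length from the tilted reading and plan the switch approach: fingers shut, tool 45° down and pointing towards the hopper.

```bash
cat >> h.py <<'E'
BO=np.array([.684,.098,0]);BY=80.
def swR(tau,flip=False):
    Rb=R.from_euler('z',BY,degrees=True).as_matrix();t=np.radians(tau)
    z=Rb@[np.cos(t),0,-np.sin(t)];y=Rb@[0,1,0]*(-1 if flip else 1);return np.array([np.cross(y,z),y,z]).T
def sw(x,z,y=0):return BO+R.from_euler('z',BY,degrees=True).apply([x,y,z])
E
python3 - <<'E'
from h import *
q=[.84958618,.8653857,1.07767085,-.54702905,2.05385828,-.61435494];p=np.array([.53081135,.35528414,.23555209])
Off=np.array([[0,-1,0],[1,0,0],[0,0,1.]])
M=(R.from_euler('z',q[0])*R.from_euler('y',q[1]+q[2])*R.from_euler('z',q[3])*R.from_euler('y',q[4])*R.from_euler('z',q[5])).as_matrix()@Off
a=q[1]+q[2];r=L1*np.sin(q[1])+L2*np.sin(a);zz=L1*np.cos(q[1])+L2*np.cos(a)
for d in(.2,.25,.3,.35):
    w=np.array([r*np.cos(q[0]),r*np.sin(q[0]),zz-.1095+d]);print(d,(w+M[:,2]*d-p).round(4))
for d in (.25,.3):
  for f in(0,1):
    for tau in(90,60,45,35):
        print(d,f,tau,ik(sw(-.1,.16),swR(tau,f),d),ik(sw(.0,.115),swR(tau,f),d))
E
```

```text
0.2 [ 0.0133  0.1241 -0.0682]
0.25 [ 0.0072  0.0823 -0.045 ]
0.3 [ 0.0012  0.0405 -0.0218]
0.35 [-0.0049 -0.0013  0.0015]
0.25 0 90 [-0.    0.47  1.59  0.    1.08 -2.97] [ 0.14  0.54  1.57  0.    1.03 -2.82]
0.25 0 60 [-0.19  0.48  1.65  0.6   1.1   2.83] [-0.04  0.54  1.67  0.65  0.97  2.89]
0.25 0 45 [-0.27  0.53  1.68  0.86  1.2   2.61] [-0.12  0.57  1.71  0.95  1.05  2.62]
0.25 0 35 [-0.31  0.57  1.69  1.01  1.29  2.49] [-0.16  0.61  1.73  1.12  1.15  2.47]
0.25 1 90 [-0.    0.47  1.59  0.    1.08  0.17] [0.14 0.54 1.57 0.   1.03 0.32]
0.25 1 60 [-0.19  0.48  1.65  0.6   1.1  -0.31] [-0.04  0.54  1.67  0.65  0.97 -0.25]
0.25 1 45 [-0.27  0.53  1.68  0.86  1.2  -0.53] [-0.12  0.57  1.71  0.95  1.05 -0.52]
0.25 1 35 [-0.31  0.57  1.69  1.01  1.29 -0.65] [-0.16  0.61  1.73  1.12  1.15 -0.67]
0.3 0 90 [-0.    0.47  1.59  0.    1.08 -2.97] [ 0.14  0.54  1.57  0.    1.03 -2.82]
0.3 0 60 [-0.23  0.49  1.65  0.59  1.11  2.79] [-0.08  0.54  1.68  0.65  0.97  2.85]
0.3 0 45 [-0.32  0.55  1.67  0.84  1.22  2.57] [-0.17  0.59  1.72  0.94  1.07  2.57]
0.3 0 35 [-0.37  0.6   1.69  0.98  1.31  2.44] [-0.22  0.64  1.74  1.09  1.17  2.42]
0.3 1 90 [-0.    0.47  1.59  0.    1.08  0.17] [0.14 0.54 1.57 0.   1.03 0.32]
0.3 1 60 [-0.23  0.49  1.65  0.59  1.11 -0.35] [-0.08  0.54  1.68  0.65  0.97 -0.29]
0.3 1 45 [-0.32  0.55  1.67  0.84  1.22 -0.58] [-0.17  0.59  1.72  0.94  1.07 -0.57]
0.3 1 35 [-0.37  0.6   1.69  0.98  1.31 -0.7 ] [-0.22  0.64  1.74  1.09  1.17 -0.73]
```

```bash
python3 - <<'E'
from h import *
plan([([.58,-.04,.28],swR(90,1)),(sw(-.12,.2),swR(45,1))])
print(sw(-.12,.2))
E
```

```text
1 / 4 [-0.058, -0.061, 0.0] [-0.0003, 0.0002, 0.136]
2 / 4 [-0.078, -0.032, 0.0] [-0.0003, 0.0002, 0.136]
3 / 4 [-0.084, 0.003, 0.0] [-0.0003, 0.0002, 0.136]
4 / 4 [-0.075, 0.038, 0.0] [-0.0003, 0.0002, 0.136]
1 / 2 [0.034, 0.078, 0.08] [0.0, 0.125, 0.0]
2 / 2 [0.001, 0.078, 0.087] [0.0, 0.125, 0.0]
[ 0.66316222 -0.02017693  0.2       ]
```

Request:
drive_tool --pt "-0.058 -0.061 0 0 0 0.136 -1" --pt "-0.058 -0.061 0 0 0 0.136 -1" --pt "-0.058 -0.061 0 0 0 0.136 -1" --pt "-0.058 -0.061 0 0 0 0.136 -1" --pt "-0.058 -0.061 0 0 0 0.136 -1" --squeeze 20

```text
t: 37.5
position: [0.4959, 0.055, 0.2786]
eef_rot: [-0.001, 0.231, 0.973, -0.002]
wrist_force: [0.2, 0.6, 0.1]
width: 0.015
```

Request:
drive_tool --pt "-0.078 -0.032 0 0 0 0.136 -1" --pt "-0.078 -0.032 0 0 0 0.136 -1" --pt "-0.078 -0.032 0 0 0 0.136 -1" --pt "-0.078 -0.032 0 0 0 0.136 -1" --pt "-0.078 -0.032 0 0 0 0.136 -1"

```text
t: 37.92
position: [0.523, 0.023, 0.2773]
eef_rot: [-0.002, 0.432, 0.902, -0.003]
wrist_force: [-0.0, -0.7, 0.1]
width: 0.0002
```

Request:
drive_tool --pt "-0.084 0.003 0 0 0 0.136 -1" --pt "-0.084 0.003 0 0 0 0.136 -1" --pt "-0.084 0.003 0 0 0 0.136 -1" --pt "-0.084 0.003 0 0 0 0.136 -1" --pt "-0.084 0.003 0 0 0 0.136 -1"

```text
t: 38.33
position: [0.55, -0.0088, 0.2763]
eef_rot: [-0.002, 0.613, 0.79, -0.004]
wrist_force: [0.0, -0.9, -1.8]
width: 0.0004
```

Request:
drive_tool --pt "-0.075 0.038 0 0 0 0.136 -1" --pt "-0.075 0.038 0 0 0 0.136 -1" --pt "-0.075 0.038 0 0 0 0.136 -1" --pt "-0.075 0.038 0 0 0 0.136 -1" --pt "-0.075 0.038 0 0 0 0.136 -1"

```text
t: 38.75
position: [0.5775, -0.0403, 0.2755]
eef_rot: [-0.001, 0.766, 0.643, -0.004]
wrist_force: [-0.1, -0.6, 0.7]
width: 0.0006
```

Request:
drive_tool --pt "0.034 0.078 0.08 0 0.125 0 -1" --pt "0.034 0.078 0.08 0 0.125 0 -1" --pt "0.034 0.078 0.08 0 0.125 0 -1" --pt "0.034 0.078 0.08 0 0.125 0 -1" --pt "0.034 0.078 0.08 0 0.125 0 -1"

```text
t: 39.17
position: [0.6176, -0.0321, 0.2338]
eef_rot: [-0.127, 0.752, 0.631, 0.144]
wrist_force: [-0.2, -0.7, -0.2]
width: 0.0008
```

```bash
python3 - <<'E'
from h import *
s=readout.observe();print(s['position'],s['width'],s['joint_pos'])
plan([(sw(-.12,.2),swR(45,1))])
E
```

```text
[ 0.61757788 -0.03206488  0.23376663] 0.0008268826619301725 [-0.27369708  0.3519865   1.65216892  0.41061567  1.21656988 -0.25865919]
1 / 1 [0.011, 0.086, 0.077] [-0.0027, 0.1269, -0.0012]
```

Request:
drive_tool --pt "0.011 0.086 0.077 -0.0027 0.127 -0.001 -1" --pt "0.011 0.086 0.077 -0.0027 0.127 -0.001 -1" --pt "0.011 0.086 0.077 -0.0027 0.127 -0.001 -1" --pt "0.011 0.086 0.077 -0.0027 0.127 -0.001 -1" --pt "0.011 0.086 0.077 -0.0027 0.127 -0.001 -1"

```text
t: 39.58
position: [0.6618, -0.0202, 0.1981]
eef_rot: [-0.247, 0.708, 0.594, 0.291]
wrist_force: [-0.6, 0.3, 0.1]
width: 0.0004
```

```bash
python3 - <<'E'
from h import *
s=readout.observe();print(s['position'],s['eef_rot'])
im=save('wrist','w17.png')[:,:,::-1].copy();c=cam('wrist',s)
def dr(P,col):
    q=proj(c,np.array(P)).round().astype(int);cv2.polylines(im,[q.reshape(-1,1,2)],False,col,1)
dr([sw(-.05,.125,-.04),sw(-.05,.125,.04)],(0,0,255))
dr([sw(-.002,.088),sw(-.016,.119)],(255,0,255))
dr([sw(-.04,.09,-.05),sw(.04,.09,-.05),sw(.04,.09,.05),sw(-.04,.09,.05),sw(-.04,.09,-.05)],(0,255,0))
dr([sw(-.05,.006,-.065),sw(.07,.006,-.065),sw(.07,.006,.065),sw(-.05,.006,.065),sw(-.05,.006,-.065)],(255,255,0))
cv2.imwrite('pics/c17.png',cv2.resize(im,None,fx=1.25,fy=1.25))
E
```

```text
[ 0.66184776 -0.02024948  0.198082  ] [-0.24674774  0.70839163  0.59378042  0.29106988]
```

View pics/c17.png

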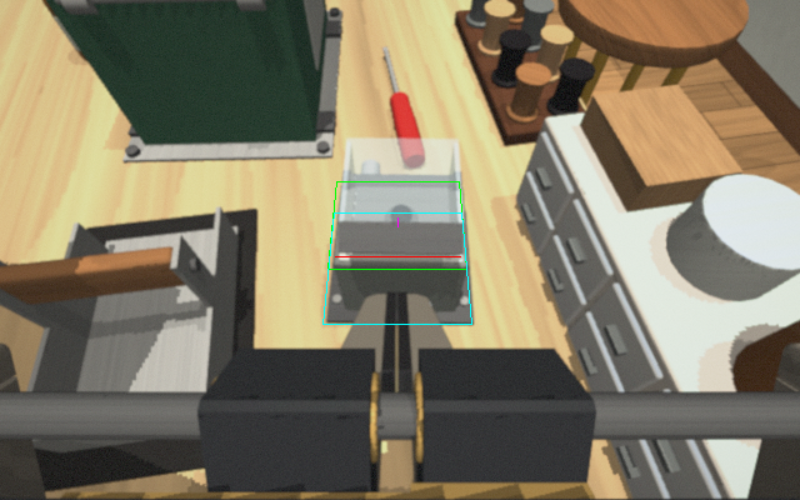

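The overlay matches: the foot plate fits, the ball is at (401,213) against a predicted (398,217), and the lip edge is at v≈260. I'll bring the fingertips under the lip and lift.

```bash
python3 - <<'E'
from h import *
W=swR(45,1)
plan([(sw(-.09,.105,-.001),W),(sw(-.045,.105,-.001),W),(sw(-.045,.145,-.001),W),(sw(-.033,.112,-.001),W),(sw(.0,.113,-.001),W)])
E
```

```text
1 / 1 [-0.091, 0.004, 0.176] [-0.0006, 0.0013, -0.0002]
1 / 1 [0.064, 0.0, 0.064] [0.0, 0.0, 0.0]
1 / 1 [0.057, -0.0, -0.057] [0.0, 0.0, 0.0]
1 / 1 [-0.03, -0.0, 0.064] [0.0, 0.0, 0.0]
1 / 1 [0.048, 0.0, 0.045] [0.0, 0.0, 0.0]
```

Request:
drive_tool --pt "-0.045 0.002 0.088 0 0.001 0 -1" --pt "-0.091 0.004 0.176 0 0.001 0 -1" --pt "-0.091 0.004 0.176 0 0.001 0 -1" --pt "-0.091 0.004 0.176 0 0.001 0 -1" --pt "-0.091 0.004 0.176 0 0.001 0 -1"

```text
t: 40.05
position: [0.6697, 0.0102, 0.1063]
eef_rot: [-0.246, 0.707, 0.595, 0.292]
wrist_force: [-0.6, -0.2, -0.1]
width: 0.0004
```

Request:
drive_tool --pt "0.013 0 0.013 0 0 0 -1" --pt "0.026 0 0.026 0 0 0 -1" --pt "0.039 0 0.039 0 0 0 -1" --pt "0.052 0 0.052 0 0 0 -1" --pt "0.064 0 0.064 0 0 0 -1"

```text
t: 40.47
position: [0.6777, 0.0557, 0.107]
eef_rot: [-0.246, 0.707, 0.595, 0.292]
wrist_force: [0.3, -1.4, -0.6]
width: 0.0003
```

```bash
cat >> h.py <<'E'
def inbox(p):return R.from_euler('z',-BY,degrees=True).apply(np.array(p)-BO).round(4)
E
python3 - <<'E'
from h import *
s=readout.observe();print(inbox(s['position']),s['wrist_force'])
plan([(sw(-.043,.147,-.001),swR(45,1))])
E
```

```text
[-0.0427 -0.0012  0.107 ] [ 0.32608658 -1.43122626 -0.59335339]
1 / 1 [0.056, -0.0, -0.057] [-0.0009, 0.0007, 0.0008]
```

Request:
drive_tool --pt "0.014 0 -0.014 0 0 0 -1" --pt "0.028 0 -0.028 0 0 0 -1" --pt "0.042 0 -0.042 0 0 0 -1" --pt "0.056 0 -0.057 0 0 0 -1" --pt "0.056 0 -0.057 0 0 0 -1"

```text
t: 40.88
position: [0.6791, 0.0548, 0.1501]
eef_rot: [-0.245, 0.707, 0.596, 0.293]
wrist_force: [0.9, 0.3, 0.5]
width: 0.0003
```

```bash
python3 - <<'E'
from h import *
s=readout.observe();print(inbox(s['position']),s['wrist_force'])
im=save('wrist','w18.png')
a=cv2.resize(cv2.imread('pics/w17.png')[60:300,160:480],None,fx=1.2,fy=1.2);b=cv2.resize(im[60:300,160:480,::-1],None,fx=1.2,fy=1.2)
cv2.imwrite('pics/c18.png',np.hstack([a,b]))
plan([(sw(-.033,.112,-.001),swR(45,1)),(sw(.0,.113,-.001),swR(45,1))])
E
```

```text
[-0.0434 -0.0027  0.1501] [0.89144527 0.28026586 0.45934246]
1 / 1 [-0.037, -0.003, 0.067] [-0.0001, 0.0008, 0.0014]
1 / 1 [0.048, 0.0, 0.045] [0.0, 0.0, 0.0]
```

View pics/c18.png

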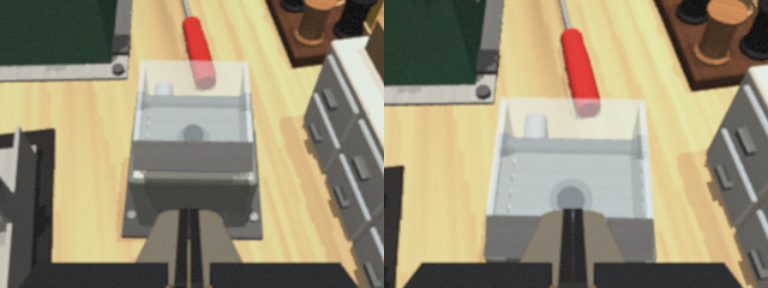

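The fingertips show in front of the lip, so they slid up its face and the guard stayed shut. I'll triangulate the lip band from the two wrist views.

```bash
python3 - <<'E'
from h import *
s=readout.observe()
s17=dict(position=np.array([.66184776,-.02024948,.198082]),eef_rot=[-.24674774,.70839163,.59378042,.29106988])
a=cam('wrist',s17);b=cam('wrist',s)
f=lambda u,v:(u/1.2+160,v/1.2+60);g=lambda u,v:((u-384)/1.2+160,v/1.2+60)
for n,p,q in(('botL',(132,182),(487,260)),('botR',(256,182),(655,260)),('topL',(135,142),(490,217)),('topR',(253,142),(650,217)),('ball',(193,134),(571,200)),('farL',(141,62),(503,98)),('farR',(250,62),(646,98))):
    P=tri([(a,f(*p)),(b,g(*q))]);print(n,inbox(P),(proj(a,[P])-f(*p)).round(1)[0],(proj(b,[P])-g(*q)).round(1)[0])
P=np.array([sw(-.05,.125,.04),sw(-.05,.125,-.04),sw(-.016,.119)])
print(proj(a,P),[f(132,182),f(256,182),f(193,134)]);print(proj(b,P),[g(487,260),g(655,260),g(571,200)],proj(b,[s['position']]))
E
```

```text
botL [-0.0393  0.043   0.0945] [-0.5 -0.2] [0.6 0.2]
botR [-0.0373 -0.0499  0.0903] [-0.2  0. ] [ 0.3 -0.1]
topL [-0.0318  0.036   0.1354] [0.3 0.1] [-0.4 -0.1]
topR [-0.0297 -0.0419  0.1319] [-1.4  0.3] [ 1.9 -0.3]
ball [-0.0167 -0.0026  0.1236] [-0. -0.] [0. 0.]
farL [0.0411 0.0362 0.1356] [0.3 0.2] [-0.4 -0.2]
farR [ 0.0471 -0.0464  0.1292] [-0.6  0.3] [ 0.8 -0.3]
[[267.76634525 204.645139  ]
 [367.82858163 204.58854618]
 [317.78840626 174.07197562]] [(270.0, 211.66666666666669), (373.33333333333337, 211.66666666666669), (320.83333333333337, 171.66666666666669)]
[[240.63702951 277.62831687]
 [381.43377344 278.32289081]
 [311.82051522 228.8586334 ]] [(245.83333333333334, 276.6666666666667), (385.83333333333337, 276.6666666666667), (315.83333333333337, 226.66666666666669)] [[315.07778241 250.89934742]]
```

The lip rose on its arc, slid past the fingertip and fell shut, because the tip wasn't far enough in. I'll back out, drop down and go in deeper this time.

Request:
drive_tool --pt "-0.02 0 -0.02 0 0 0 -1" --pt "-0.045 0 -0.045 0 0 0 -1" --pt "-0.07 0 -0.07 0 0 0 -1" --pt "-0.07 0 -0.07 0 0 0 -1" --pt "-0.07 0 -0.07 0 0 0 -1"

```text
t: 41.35
position: [0.6701, 0.0045, 0.1486]
eef_rot: [-0.245, 0.707, 0.595, 0.293]
wrist_force: [0.9, -0.7, 0.2]
width: 0.0004
```

Request:
drive_tool --pt "-0.03 0 0.03 0 0 0 -1" --pt "-0.06 0 0.06 0 0 0 -1" --pt "-0.06 0 0.06 0 0 0 -1" --pt "-0.06 0 0.06 0 0 0 -1" --pt "-0.06 0 0.06 0 0 0 -1"

```text
t: 41.77
position: [0.6705, 0.0047, 0.1069]
eef_rot: [-0.245, 0.707, 0.595, 0.293]
wrist_force: [-0.7, -0.2, 0.7]
width: 0.0003
```

```bash
python3 - <<'E'
from h import *
s=readout.observe();print(inbox(s['position']),s['wrist_force'])
W=swR(45,1)
plan([(sw(-.06,.105,-.002),W),(sw(-.031,.106,-.002),W),(sw(-.026,.124,-.002),W)])
E
```

```text
[-0.0942 -0.0029  0.1069] [-0.69349463 -0.17483998  0.70753889]
1 / 1 [0.046, -0.002, 0.051] [0.0002, 0.0006, 0.0008]
1 / 1 [0.042, 0.0, 0.04] [0.0, 0.0, 0.0]
1 / 1 [0.033, -0.0, -0.018] [0.0, 0.0, 0.0]
```

Request:
drive_tool --pt "0.023 -0.002 0.025 0 0 0 -1" --pt "0.046 -0.002 0.051 0 0 0 -1" --pt "0.06 -0.002 0.065 0 0 0 -1" --pt "0.074 -0.002 0.078 0 0 0 -1" --pt "0.088 -0.002 0.091 0 0 0 -1"

```text
t: 42.18
position: [0.6809, 0.0677, 0.1065]
eef_rot: [-0.244, 0.707, 0.595, 0.293]
wrist_force: [-0.3, -2.0, 0.2]
width: 0.0008
```

```bash
python3 - <<'E'
from h import *
s=readout.observe();print(inbox(s['position']),s['wrist_force'])
W=swR(45,1)
plan([(sw(-.026,.124,-.002),W)])
E
```

```text
[-0.0304 -0.0022  0.1065] [-0.28514185 -2.03401768  0.19485059]
1 / 1 [0.031, -0.0, -0.019] [0.0005, 0.0007, 0.0012]
```

Request:
drive_tool --pt "0.008 0 -0.005 0 0 0 -1" --pt "0.016 0 -0.01 0 0 0 -1" --pt "0.024 0 -0.015 0 0 0 -1" --pt "0.031 0 -0.019 0 0 0 -1" --pt "0.031 0 -0.019 0 0 0 -1"

```text
t: 42.6
position: [0.6821, 0.0715, 0.1254]
eef_rot: [-0.244, 0.707, 0.595, 0.294]
wrist_force: [-0.0, -0.6, 0.4]
width: 0.0002
```

Request:
drive_tool --pt "0 0 0 0 0 0 -1"

```text
t: 42.68
position: [0.682, 0.0712, 0.1256]
eef_rot: [-0.244, 0.707, 0.595, 0.294]
wrist_force: [-0.3, 0.9, -1.0]
width: 0.0006
```

Request:
drive_tool --pt "0 0 0 0 0 0 -1"

```text
t: 42.77
position: [0.6821, 0.0708, 0.1257]
eef_rot: [-0.243, 0.707, 0.595, 0.294]
wrist_force: [-0.9, -0.3, -0.9]
width: -0.0
```

```bash
python3 - <<'E'
from h import *
s=readout.observe();print(inbox(s['position']),s['wrist_force'])
im=save('wrist','w19.png');save('scene','s19.png');save('top','t19.png');b=cam('wrist',s)
g=cv2.cvtColor(im,cv2.COLOR_RGB2GRAY)
# where should guard lip be at various g; brightness profile on column offset from finger (box y=+-.03)
for y in(.03,-.03):
    print('y',y)
    for gg in(0,.15,.3,.45,.6):
        a=np.arctan2(29,84)+gg;P=sw(.034-.0889*np.cos(a),.096+.0889*np.sin(a),y)
        print(gg,proj(b,[P])[0].round())
    u=int(proj(b,[sw(-.03,.14,y)])[0,0]);print(u,[(v,int(g[v,u])) for v in range(120,340,5)])
print(proj(b,[sw(-.04,.09,.03),sw(.04,.09,.03),sw(-.016,.119),sw(.012,.119),s['position']]).round())
E
```

```text
[-0.0271 -0.0029  0.1257] [-0.89620363 -0.34046822 -0.87081677]
y 0.03
0 [247. 295.]
0.15 [244. 276.]
0.3 [242. 253.]
0.45 [240. 225.]
0.6 [238. 195.]
246 [(120, 197), (125, 180), (130, 166), (135, 165), (140, 186), (145, 227), (150, 230), (155, 231), (160, 228), (165, 205), (170, 185), (175, 180), (180, 167), (185, 166), (190, 167), (195, 171), (200, 169), (205, 116), (210, 114), (215, 117), (220, 115), (225, 118), (230, 116), (235, 116), (240, 118), (245, 62), (250, 166), (255, 171), (260, 184), (265, 224), (270, 233), (275, 229), (280, 43), (285, 49), (290, 45), (295, 53), (300, 44), (305, 47), (310, 49), (315, 45), (320, 59), (325, 71), (330, 60), (335, 54)]
y -0.03
0 [371. 295.]
0.15 [373. 277.]
0.3 [376. 253.]
0.45 [378. 226.]
0.6 [379. 196.]
371 [(120, 209), (125, 222), (130, 221), (135, 222), (140, 225), (145, 225), (150, 224), (155, 228), (160, 227), (165, 226), (170, 216), (175, 180), (180, 173), (185, 166), (190, 167), (195, 176), (200, 181), (205, 148), (210, 116), (215, 121), (220, 119), (225, 119), (230, 115), (235, 119), (240, 117), (245, 120), (250, 113), (255, 152), (260, 135), (265, 137), (270, 140), (275, 198), (280, 48), (285, 46), (290, 45), (295, 49), (300, 47), (305, 45), (310, 44), (315, 48), (320, 57), (325, 73), (330, 61), (335, 53)]
[[259. 295.]
 [269. 182.]
 [310. 237.]
 [311. 194.]
 [315. 251.]]
```

The guard is up at about 0.3 rad: its lip edge is at v≈248, where 0.3 rad predicts 253, and the box top shows beneath it. Now I'll lower the tip to the ball and push.

```bash
python3 - <<'E'
from h import *
W=swR(45,1)
plan([(sw(-.031,.112,-.002),W),(sw(.002,.112,-.002),W)])
E
```

```text
1 / 1 [-0.025, -0.002, 0.013] [0.001, 0.0008, 0.0013]
1 / 1 [0.047, -0.0, 0.047] [0.0, 0.0, 0.0]
```

Request:
drive_tool --pt "-0.012 0 0.006 0 0 0 -1" --pt "-0.025 0 0.013 0 0 0 -1" --pt "-0.025 0 0.013 0 0 0 -1" --pt "-0.025 0 0.013 0 0 0 -1" --pt "-0.025 0 0.013 0 0 0 -1"

```text
t: 43.33
position: [0.6811, 0.0667, 0.1116]
eef_rot: [-0.244, 0.707, 0.595, 0.294]
wrist_force: [-0.1, -0.1, 0.2]
width: 0.0002
```

Request:
drive_tool --pt "0.01 0 0.01 0 0 0 -1" --pt "0.02 0 0.02 0 0 0 -1" --pt "0.03 0 0.03 0 0 0 -1" --pt "0.039 0 0.039 0 0 0 -1" --pt "0.047 0 0.047 0 0 0 -1"

```text
t: 43.75
position: [0.6871, 0.1003, 0.1116]
eef_rot: [-0.244, 0.707, 0.595, 0.293]
wrist_force: [-3.7, -15.5, 2.0]
width: 0.0002
```

```bash
python3 - <<'E'
from h import *
s=readout.observe();print(inbox(s['position']),s['wrist_force'])
im=save('wrist','w20.png');b=cam('wrist',s);g=cv2.cvtColor(im,cv2.COLOR_RGB2GRAY)
P=proj(b,[sw(-.016,.119),sw(.012,.119),s['position'],sw(.0,.12)]).round();print(P)
u=int(P[1,0]);print(u,[(v,int(g[v,u])) for v in range(120,270,4)])
u=int(P[1,0])+25;print(u,[(v,int(g[v,u])) for v in range(120,270,4)])
for gg in(0,.3,.45,.6,.8,1):
        a=np.arctan2(29,84)+gg;print(gg,proj(b,[sw(.034-.0889*np.cos(a),.096+.0889*np.sin(a),.03)])[0].round())
E
```

```text
[ 0.0028 -0.0026  0.1116] [ -3.65946979 -15.47377863   1.96259537]
[[309. 282.]
 [310. 229.]
 [315. 251.]
 [310. 250.]]
310 [(120, 88), (124, 82), (128, 161), (132, 185), (136, 190), (140, 202), (144, 217), (148, 214), (152, 214), (156, 218), (160, 217), (164, 219), (168, 219), (172, 220), (176, 219), (180, 220), (184, 221), (188, 221), (192, 221), (196, 222), (200, 211), (204, 178), (208, 181), (212, 139), (216, 139), (220, 140), (224, 135), (228, 117), (232, 115), (236, 113), (240, 114), (244, 113), (248, 110), (252, 111), (256, 110), (260, 113), (264, 115), (268, 114)]
335 [(120, 182), (124, 127), (128, 94), (132, 108), (136, 106), (140, 136), (144, 176), (148, 179), (152, 179), (156, 174), (160, 153), (164, 152), (168, 150), (172, 225), (176, 227), (180, 228), (184, 226), (188, 225), (192, 226), (196, 225), (200, 221), (204, 178), (208, 180), (212, 172), (216, 167), (220, 196), (224, 192), (228, 115), (232, 110), (236, 118), (240, 115), (244, 116), (248, 114), (252, 112), (256, 112), (260, 114), (264, 114), (268, 117)]
0 [235. 358.]
0.3 [226. 314.]
0.45 [223. 282.]
0.6 [222. 246.]
0.8 [222. 196.]
1 [225. 147.]
```

A force of 15 N along the push means the toggle is against its on stop. I'll withdraw along the finger axis and let the guard fall.

Request:
drive_tool --pt "0 0 -0.03 0 0 0 -1" --pt "0 0 -0.08 0 0 0 -1" --pt "0 0 -0.14 0 0 0 -1" --pt "0 0 -0.2 0 0 0 -1" --pt "0 0 -0.26 0 0 0 -1"

```text
t: 44.22
position: [0.6703, 0.0098, 0.2054]
eef_rot: [-0.244, 0.707, 0.596, 0.293]
wrist_force: [-0.2, 0.4, -0.1]
width: 0.0005
```

Request:
drive_tool --pt "0 0 -0.08 0 0 0 -1" --pt "0 0 -0.14 0 0 0 -1" --pt "0 0 -0.14 0 0 0 -1" --pt "0 0 -0.14 0 0 0 -1" --pt "0 0 -0.14 0 0 0 -1"

```text
t: 44.63
position: [0.6612, -0.0382, 0.2548]
eef_rot: [-0.244, 0.707, 0.596, 0.293]
wrist_force: [-0.1, 0.5, 0.0]
width: 0.0007
```

```bash
python3 - <<'E'
from h import *
s=readout.observe();print(inbox(s['position']),s['wrist_force'])
im=save('wrist','w21.png');b=cam('wrist',s);g=cv2.cvtColor(im,cv2.COLOR_RGB2GRAY)
P=proj(b,[sw(-.016,.119,-.001),sw(.012,.119,-.001)]).round().astype(int);print('off/on px',P)
for k in P:print(k,int(g[k[1]-2:k[1]+3,k[0]-2:k[0]+3].mean()), g[k[1],k[0]-30:k[0]+31:4])
u=P[1,0]; print([(v,int(g[v,u])) for v in range(P[1,1]-30,P[0,1]+60,3)])
for gg in(0,.12,.3,.6):
    a=np.arctan2(29,84)+gg;p=proj(b,[sw(.034-.0889*np.cos(a),.096+.0889*np.sin(a),.03)])[0].round().astype(int);print('lip',gg,p)
    if gg==0:print([(v,int(g[v,p[0]+3])) for v in range(p[1]-50,p[1]+25,3)])
# same for w17 reference
im=cv2.imread('pics/w17.png',0);a=cam('wrist',dict(position=np.array([.66184776,-.02024948,.198082]),eef_rot=[-.24674774,.70839163,.59378042,.29106988]))
P=proj(a,[sw(-.016,.119,-.001),sw(.012,.119,-.001)]).round().astype(int);u=P[1,0];print('ref',P,[(v,int(im[v,u])) for v in range(P[1,1]-30,P[0,1]+60,3)])
# top check of pan, bystanders vs t0
t0=cv2.imread('pics/t0.png').astype(int);save('top','t21.png');t=cv2.imread('pics/t21.png').astype(int)
D=(np.abs(t-t0).max(2)>60).astype(np.uint8)
for k in cv2.findContours(cv2.morphologyEx(D,cv2.MORPH_OPEN,np.ones((2,2))),0,1)[0]:
    if cv2.contourArea(k)>12:print('diff',cv2.boundingRect(k))
E
```

```text
[-0.1381 -0.0012  0.2548] [-0.11571412  0.52604209  0.04569368]
off/on px [[316 192]
 [316 169]]
[316 192] 168 [192 193 188 189 191 178 173 172 167 171 175 191 191 187 190 190]
[316 169] 138 [184 186 189 186 191 188 179 138 139 136 181 184 179 182 180 178]
[(139, 210), (142, 214), (145, 211), (148, 210), (151, 216), (154, 217), (157, 217), (160, 177), (163, 139), (166, 139), (169, 138), (172, 135), (175, 165), (178, 165), (181, 171), (184, 164), (187, 169), (190, 168), (193, 169), (196, 129), (199, 113), (202, 115), (205, 119), (208, 114), (211, 110), (214, 114), (217, 125), (220, 116), (223, 82), (226, 67), (229, 66), (232, 74), (235, 55), (238, 51), (241, 48), (244, 50), (247, 58), (250, 54)]
lip 0 [283 218]
[(168, 170), (171, 194), (174, 182), (177, 187), (180, 198), (183, 189), (186, 189), (189, 193), (192, 192), (195, 154), (198, 113), (201, 115), (204, 115), (207, 112), (210, 109), (213, 114), (216, 119), (219, 118), (222, 86), (225, 67), (228, 66), (231, 66), (234, 73), (237, 72), (240, 75)]
lip 0.12 [283 209]
lip 0.3 [282 194]
lip 0.6 [281 166]
ref [[319 174]
 [319 149]] [(11
[... 643 characters left out ...]
diff (408, 348, 21, 12)
diff (0, 344, 69, 56)
diff (64, 342, 22, 18)
diff (269, 338, 21, 36)
diff (44, 326, 6, 12)
diff (0, 285, 208, 115)
diff (330, 277, 29, 61)
diff (277, 276, 10, 7)
diff (318, 256, 37, 19)
diff (447, 252, 7, 21)
diff (395, 250, 21, 21)
diff (287, 247, 20, 7)
diff (362, 236, 24, 49)
diff (425, 232, 21, 21)
diff (374, 228, 8, 11)
diff (383, 216, 12, 18)
diff (451, 210, 4, 12)
diff (292, 209, 4, 34)
diff (286, 209, 4, 21)
diff (261, 206, 5, 39)
diff (434, 199, 16, 18)
diff (429, 192, 14, 6)
diff (402, 169, 20, 20)
diff (341, 153, 13, 7)
diff (367, 151, 6, 7)
diff (332, 146, 14, 6)
diff (424, 137, 11, 8)
diff (407, 124, 12, 7)
diff (331, 110, 78, 118)
diff (423, 109, 37, 24)
```

The ball is at its on position, at row 169 where 169 was predicted. The lip edge is at v≈220, where 218 means shut. In the top view only the pan has shifted a little on its mat, and the gripper is clear of everything. I'll hand in.

```bash
python3 - <<'E'
from h import *
heels('t22.png')
print(ticket.hand_in())
E
```

```text
the job is handed in; nothing more can be done
None
```

I collected all four heel blocks and tipped them into the hopper through the flap. The empty pan is back on its mat, the toggle is on, the guard is shut, and I handed the job in at about 45 s of the 208 s. Hand-in gives no verdict, so the results below rest on my own checks.

**What the last checks showed**
- **Blocks:** four were found, with no fifth in view. The wrist load fell from about 7 N to about 4 N, which fits an empty pan. Some blocks showed through the clear hood, but I never counted all four inside.
- **Pan and flap:** a wrist picture after release showed the pan empty and upright on the mat, about 6 mm from its centre, and the flap shut and clear. A later top-view comparison showed the pan still there.
- **Toggle:** it reached its stop with about 15 N along the push. In the last wrist picture the ball sits exactly at the predicted on position.
- **Guard:** its lip edge is within 2 pixels of the shut position.
- **Bystanders:** the spool, tin, last and the look-alikes were never touched on purpose. The final comparison against the first top picture was cluttered by the arm and its shadow, so it does not prove they stayed put.

**What went wrong on the way**
- **First heel:** I lifted before the slow fingers had closed, so I repeated that grasp.
- **First guard lift:** the lip slid past the fingertips and fell shut. The second try went in deeper and held the guard at about 0.3 rad.
- **Hopper position:** the two fixed cameras disagreed by about 6 mm, so I used a compromise in between.

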